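# Hook the pushed-back tray out from under the desk riser

### The arm

A 6-joint arm with a two-finger parallel gripper is mounted at the origin on the work surface. World frame = base frame: x ahead of the robot, y to its left, z up, the work surface at z = 0. Lengths are in mm, angles in rad, forces in N, time in s.
With the tool pointing down it reaches from about 400 to 925 mm from the base axis. Payload 12.5 kg.
Tool frame: the origin (TCP) lies at the very end of the fingers, on their centre line; the grasp point (between the pads) lies 19 mm behind it (env.grip_point_offset is the distance from the TCP to the grasp point, in mm); z points along the fingers, y is the direction in which the jaws open and shut (so a half turn about z gives the same grasp; the last joint's range is limited). The gripper opens to 95 mm and grips with 3 to 60 N. Pads are 20 mm wide; open, the fingers measure 119 mm over their backs; the gripper's body (75 mm by 180 mm) begins 59 mm behind the grasp point.
Start: joints at [1.137, 0.491, 1.559, -0, 1.092, -0.106], TCP at [201.209, 591.745, 214.661] pointing down, gripper open.
Joint ranges: [-3.1, 3.1], [-0.84, 2.19], [0.05, 2.79], [-1.13, 4.28], [0.06, 2.93], [-2.69, 2.69]. Speed limits (rad/s): [2.22, 2.22, 2.79, 3.14, 3.14, 3.14].

### API

Orientations are given as [roll, pitch, yaw] about the fixed x, y, z axes, in that order (R = Rz(yaw) Ry(pitch) Rx(roll)).
In Python, from cell import env gives the robot as it stands.
- The arm moves only by the tool drive_tool, never from a script. Its argument "commands" is a list of rows, each an object of numbers: "dx", "dy", "dz": the shift along the world's x, y, z in mm; "yaw": the turn about the world's z in degrees. In form: [{"dx": .., "dy": .., "dz": .., "yaw": ..}, ...]. A call has 1 to 5 rows; each row shifts and turns the commanded pose from where the row before left it; what a row does not reach is not made up. A row lasts 1/12 s, in which the tool goes at most 41.7 mm and 7.16 degrees, less where a joint would pass 70% of its speed; a pose out of reach is approached as far as the arm can. A call with a gripper value outside its range is refused whole. "grip" is the opening, from 0 (shut) to 1 (fully open), set as the call begins (left out, the last holds). The fingers move at their own pace and stop on an object; the grip force is fixed at half the most. Time passes only in rows, so rows that do not move let the fingers close. It gives the time, the measured TCP pose, the force and the opening at its end, in the units of the state.
- env.state(): the state, without advancing time (a new reading comes with each control period).
- env.read_camera(name): name is "scene" or "top" or "wrist"; returns the picture (384x512x3 uint8, red, green, blue); there is no depth.
- env.calibration(name): a dict with "intrinsics" (3x3 intrinsics, pixels), "rvec" (rotation vector, rad) and "tvec" (3), from world to camera coordinates, as OpenCV has them. Camera axes: x right, y down, z forward; pixel columns grow to the right and rows downward; lengths in mm; the calibration is good to about 2 mm. A picture is of the moment at which its call begins: read the wrist's pose just before it. calibration takes no time and is no camera call; for the wrist camera it gives the pose at the moment of the call.
- env.job_done(): hands the job in, once; it reports no verdict.
Trained networks look in the newest picture that a camera, given by its name, has taken for a name from the list of things; names that differ only in an ending like _2 or _b are one class to them, and where a whole thing is asked for, a point or a joint stands for the part that bears it (a point fixed in the world has none). Each returns a list of dicts, best first, with "conf" (0 to 1); they miss things now and then, are a little off and sometimes report something else, mostly with a low value. They report only what shows in the picture. A call takes as long as a camera call. They do not tell look-alikes from the thing itself.
- env.trace(query, camera): "pixels" (384x512 bool, what is visible of it) and "pixel" ([column, row] in pixels, amid what is visible of it).
- env.place_of(query, camera): "pixel" ([column, row] in pixels: a listed point, or the origin of a listed thing).
The state is a dict: "t": time; "joints": joint angles; "qvel": joint speeds; "tau": joint torques, N m; "eef_pos": TCP position; "tcp_rot": TCP orientation; "ft_force": force on the tool from outside, world axes, zero at the start; "moment": the same for the moment, N m; "opening": opening from 0.0 (shut) to 1.0 (fully open).
Only numpy, scipy, OpenCV 4.12 (cv2) and the standard library are available. Lean on these libraries where they do the work, as an engineer would, in place of code of your own. Each camera call takes 0.05 s, during which the arm holds its last target.

### The job

The storage tray has been pushed too far back under the white desk riser, so fingers cannot get at its pull eye. Pick up the reach hook by its grip, reach in under the board, drop the prong into the swinging eye on the tray's front, and draw the tray gently out until it meets its stop, touching riser and tray with nothing but the hook. Then unhook and lay the reach hook upright as it was found, flat on the open desk in front of the tray, touching nothing but the desk, and leave the other things where they stand.

Things in the scene. Friction and masses are not known exactly. Their poses are not given: they have to be found in the camera images.
- riser: White desk riser fixed to the desk: board 240 deep (x) x 340 wide (y) x 18 thick, underside 110, top 128 mm above the desk, on four 16 mm square legs centred at x = +-105, y = +-158 mm. Origin on the desk under the board's centre; own x points to its back, so the front edge is at x = -120 mm and the tray comes out towards -x.
- tray (a joint): How far the grey plastic tray (250 wide, 130 deep) under the riser is out: 0 m pushed home, 0.130 m out at its firm stop. It slides along the riser's -x with about 3 N of friction plus 15 N per m/s and stays where left. Its front face lies at riser x = -20 mm - joint value, from 14 to 93 mm above the desk: too near the board for the prong to pass over it.
- eye_pivot (a point): Upright pivot pin of the pull eye, on a 16 mm wide lug amid the tray's front, 12 mm before the front face, 35 mm above the desk; axes as the riser's; moves with the tray. The eye is a steel ring lying level at this height, of 6 mm round bar (22 mm clear hole, 34 mm outside), its centre 45 mm from the pin on a 6 mm thick bar arm.
- tray_front (a point): Middle of the tray's front face at its lower edge, 14 mm above the desk; axes as the riser's. Before it the eye swings level about its pin, at most 0.7 rad either way from straight ahead (riser -x), with firm stops; 0.6 N at the ring moves it, it stays where pushed. ITS ANGLE IS NOT MEASURED, starts anywhere: find it by feel, e.g. push it sideways with the prong to a stop.
- hook: Reach hook loose on the desk, 0.12 to 0.2 kg: black grip 110 long (x) x 28 wide (y) x 36 high (z), flat sides and base, to be grasped across its 28 mm. Origin under the grip's centre; x runs along the shank to the prong, z up. Steel shank 7 mm thick, centre line 30 mm above the grip's base, ends at x = 150 mm in a 7 mm thick prong turned down.
- hook_tip (a point): Lowest point of the prong's round tip: x = 150, y = 0, z = 2 mm in the hook's frame, with the hook's axes. Clear height between the shank's underside and this point: 24.5 mm.
- mug: Bystander: white mug, 76 across, 85 high; origin under its centre.
- lotion: Bystander: white bottle 52 across, 130 high, on the riser; origin under its centre.
- jar: Bystander: amber jar 60 across, 55 high, on the riser; origin under its centre.
- can: Bystander: drinks can 66 across, 115 high; origin under its centre.
- case: Bystander: grey case 150 x 60 x 40 high; origin under its centre.
- brush: Bystander: wooden-handled brush lying on the desk; origin at its underside.
- box: Bystander: small cardboard box 70 x 50 x 110 high; origin under its centre.
Things that resemble listed ones, but are neither listed nor needed, are in the scene too. Leave any green or turquoise look-alike of the hook alone.

How it is judged:
By the outcome, as a careful person would: the job done as asked, in the order asked, and still so for the second after the job is handed in, with the robot touching nothing.
It also fails if it takes over 72 s, if anything falls off the work surface, if the arm or the gripper's body presses on something with over 40 N, if the wrist force passes 120 N, or if a joint passes its speed limit or range.

## Working session

There is one attempt and no reset: what is moved stays moved. The work goes in short steps, Python scripts to look and compute and a tool call to move; the robot and the scene stay as the last step left them, time stands still between calls to the robot, and variables do not carry over. Pictures are saved under pics/ and viewed, and the job is handed in when it is done.

Besides the shell and the picture viewer there is one more tool, called after "Request:" as name(argument=value, ...) on one line, values as JSON. drive_tool: Moves the arm, as the interface text tells. Its arguments: {"type":"object","properties":{"commands":{"type":"array"},"grip":{"type":"number"}},"required":["commands"]}

```bash
mkdir -p pics; ls; cat > h.py <<'E'
import numpy as np, cv2
from cell import env
def shot(cam,fn):
    im=env.read_camera(cam); cv2.imwrite('pics/'+fn,im[:,:,::-1]); return im
def ray(cam,px):
    c=env.calibration(cam);K=np.array(c['intrinsics'],float);R=cv2.Rodrigues(np.array(c['rvec'],float))[0];t=np.array(c['tvec'],float).ravel()
    d=R.T@np.linalg.inv(K)@np.array([px[0],px[1],1.]);return -R.T@t,d
def atz(cam,px,z):
    o,d=ray(cam,px);return o+d*(z-o[2])/d[2]
def proj(cam,P):
    c=env.calibration(cam);return cv2.projectPoints(np.array(P,float).reshape(-1,1,3),np.array(c['rvec'],float),np.array(c['tvec'],float),np.array(c['intrinsics'],float),None)[0].reshape(-1,2)
E
python3 - <<'E'
from h import *
print(env.state())
for c in ['scene','top','wrist']:
    shot(c,c+'0.png')
    if c=='wrist': continue
    for q in ['riser','tray_front','eye_pivot','hook','hook_tip','mug','can','case','brush','box']:
        print(c,q,[(np.round(r['pixel'],1).tolist(),round(r['conf'],2)) for r in env.place_of(q,c)])
E
```

```text
pics
{'t': 0.0, 'joints': array([ 1.13740870e+00,  4.91569426e-01,  1.55948201e+00, -2.22028799e-05,
        1.09169154e+00, -1.05622841e-01]), 'qvel': array([-9.83686830e-05,  5.39969549e-04, -1.27570952e-04, -8.16794739e-04,
        5.39306799e-04,  1.02821861e-03]), 'tau': array([-1.03123111e-03, -6.12619185e+01, -2.58191407e+01,  6.92115817e-02,
        4.81614273e-02, -1.02881893e-04]), 'eef_pos': array([201.09276121, 591.4928911 , 214.04440636]), 'tcp_rot': array([-3.14044666e+00, -1.01693803e-04,  2.81383806e+00]), 'ft_force': array([-0.47532801, -0.49912401, -0.09743732]), 'moment': array([ 0.01891329, -0.00486171, -0.02335801]), 'opening': 0.9997871193072995}
scene riser [([341.4, 181.5], 0.96), ([179.3, 325.1], 0.59)]
scene tray_front [([334.5, 188.1], 0.93), ([333.4, 178.8], 0.72)]
scene eye_pivot [([333.4, 177.7], 0.76)]
scene hook [([178.0, 231.0], 0.96), ([221.4, 268.7], 0.84), ([231.3, 191.4], 0.58)]
scene hook_tip [([262.1, 175.6], 0.95), ([264.2, 248.6], 0.6), ([212.1, 205.5], 0.6)]
scene mug [([275.7, 139.6], 0.75), ([181.8, 328.5], 0.37)]
scene can [([253.4, 307.6], 0.8)]
scene case [([129.0, 282.0], 0.74)]
scene brush [([180.5, 327.0], 0.66)]
scene box [([330.7, 273.9], 0.72)]
top riser []
top tray_front []
top eye_pivot []
top hook [([235.6, 243.6], 0.66), ([314.2, 156.6], 0.6), ([300.0, 191.0], 0.56), ([299.7, 245.9], 0.56)]
top hook_tip [([265.2, 178.3], 0.88), ([258.7, 247.4], 0.64), ([190.8, 241.1], 0.62)]
top mug [([135.3, 275.9], 0.7)]
top can [([312.2, 155.6], 0.66)]
top case [([360.0, 231.7], 0.84), ([349.1, 175.9], 0.21)]
top brush [([354.5, 179.6], 0.68)]
top box [([255.2, 129.6], 0.64)]
```

View pics/scene0.png

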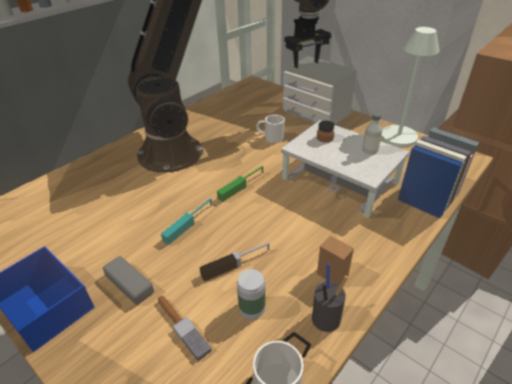

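View pics/top0.png

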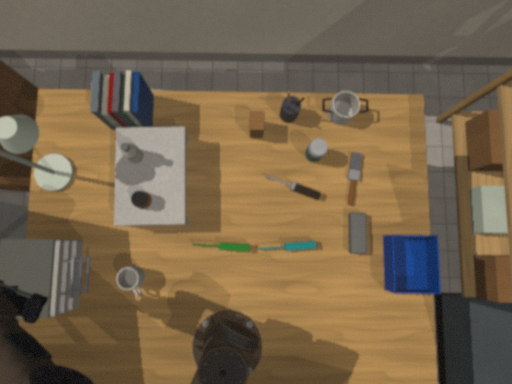

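View pics/wrist0.png

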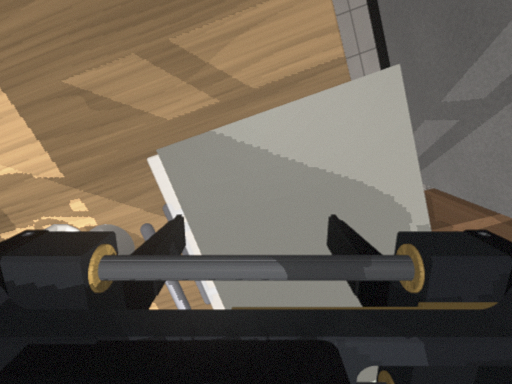

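The black hook is the real one: top-view grip near (308,192), tip near (267,178). The green and turquoise look-alikes lie at row 246. The riser board spans about (114–186, 126–226) in the top view, and its front faces right (world −y).

```bash
python3 - <<'E'
from h import *
for c in ['scene','top']:
    env.read_camera(c)
    ms={}
    for q in ['hook','riser','tray','can','box','lotion','jar','mug']:
        for r in env.trace(q,c):
            p=r['pixels'];ys,xs=np.nonzero(p)
            print(c,q,round(r['conf'],2),np.round(r['pixel'],1).tolist(),p.sum(),xs.min(),xs.max(),ys.min(),ys.max())
            if q in('riser','hook') and p.sum()>20:
                print('   rect',[np.round(v,1) for v in cv2.minAreaRect(np.c_[xs,ys].astype(np.float32))])
                print('   corners',cv2.approxPolyDP(cv2.convexHull(np.c_[xs,ys].astype(np.int32)),4,True)[:,0].tolist())
im=cv2.imread('pics/top0.png')
cv2.imwrite('pics/topz.png',cv2.resize(im[110:270,100:340],None,fx=3.2,fy=3.2,interpolation=cv2.INTER_CUBIC))
im=cv2.imread('pics/scene0.png')
cv2.imwrite('pics/scz.png',cv2.resize(im[100:290,190:420],None,fx=3.1,fy=3.1,interpolation=cv2.INTER_CUBIC))
for p in [(308,192),(322,197),(267,177)]: print(p,atz('top',p,30))
for p in [(114,126),(186,126),(114,226),(186,226)]: print(p,atz('top',p,128))
E
```

```text
scene hook 0.84 [224.5, 263.6] 745 200 270 242 280
   rect [array([235.7, 260. ]), array([16.2, 75.5]), np.float64(68.8)]
   corners [[270, 244], [269, 250], [240, 267], [206, 280], [200, 268], [211, 261]]
scene hook 0.79 [175.6, 230.8] 491 162 210 200 244
   rect [array([187. , 220.6]), array([13.8, 61.7]), np.float64(50.2)]
   corners [[210, 200], [190, 227], [169, 244], [163, 240], [165, 230]]
scene hook 0.72 [235.5, 186.8] 450 217 262 168 201
   rect [array([240.2, 183.3]), array([13.9, 53.1]), np.float64(60.3)]
   corners [[262, 168], [246, 188], [223, 201], [218, 198], [219, 189]]
scene riser 0.83 [350.1, 164.0] 5575 282 408 123 217
   rect [array([341.5, 162.8]), array([120.3,  76.9]), np.float64(25.4)]
   corners [[408, 153], [399, 182], [369, 217], [283, 177], [282, 148], [317, 123]]
scene tray 0.75 [337.0, 177.6] 495 305 368 165 195
scene can 0.81 [251.9, 296.1] 1192 237 265 269 317
scene can 0.63 [276.5, 127.8] 503 258 285 115 142
scene box 0.69 [333.1, 260.1] 1311 317 354 237 285
scene box 0.38 [337.4, 185.7] 595 304 368 163 195
scene lotion 0.87 [372.8, 135.2] 568 363 38
[... 984 characters left out ...]
5 [132.1, 151.4] 313 121 142 142 161
top can 0.59 [313.2, 151.6] 413 305 328 138 161
top box 0.88 [255.7, 119.9] 388 250 263 110 137
top lotion 0.63 [130.9, 150.7] 316 121 142 143 162
top jar 0.82 [141.3, 200.1] 313 131 151 190 208
top jar 0.37 [316.1, 150.8] 417 305 326 138 162
top mug 0.59 [131.2, 278.3] 588 117 144 266 296
(308, 192) [ 553.23310329 -289.31385323   30.        ]
(322, 197) [ 535.38823892 -340.74787271   30.        ]
(267, 177) [ 607.09723703 -137.91154278   30.        ]
(114, 126) [762.01659649 400.94103627 128.        ]
(186, 126) [765.90959581 151.11653997 128.        ]
(114, 226) [415.45095742 381.36785465 128.        ]
(186, 226) [418.56909606 139.66989211 128.        ]
```

View pics/topz.png

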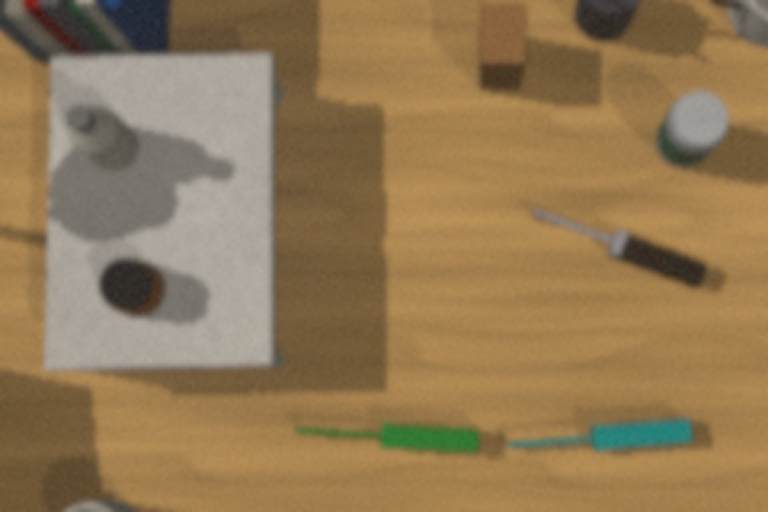

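View pics/scz.png

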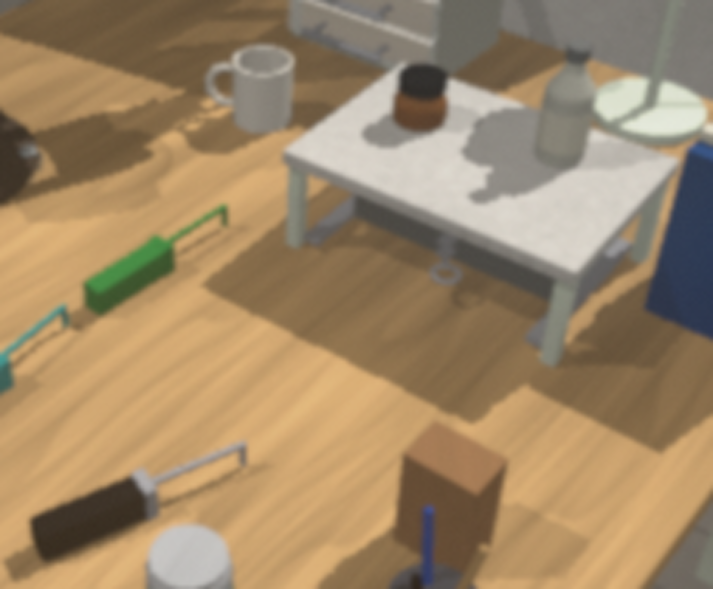

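```bash
python3 - <<'E'
from h import *
from scipy.optimize import least_squares
top=np.array([(51,55),(272,53),(46,368),(274,366)])/3.2+[100,110]
sc=np.array([(286,155),(578,270),(678,160),(400,68)])/3.1+[190,100]
# riser model: x back
def W(p,P):
    x,y,a=p;R=np.array([[np.cos(a),-np.sin(a)],[np.sin(a),np.cos(a)]])
    P=np.array(P,float);return np.c_[P[:,:2]@R.T+[x,y],P[:,2]]
# x back=+y world => a=pi/2; riser y -> world -x
mt=[(120,-170,128),(-120,-170,128),(120,170,128),(-120,170,128)]
ms=[(-120,170,128),(-120,-170,128),(120,-170,128),(120,170,128)]
def f(p): return np.r_[(proj('top',W(p,mt))-top).ravel(),(proj('scene',W(p,ms))-sc).ravel()]
s=least_squares(f,[590,270,np.pi/2]);print(s.x,np.round(s.fun,1))
p=s.x
for e in [0]:
    print('pivot', W(p,[(-32,0,35),(-77,0,35)]), proj('scene',W(p,[(-32,0,35),(-77,0,35)])))
ring=np.array([445,272])/3.1+[190,100]
w=atz('scene',ring,35);print('ring',w)
a=p[2];d=w[:2]-p[:2];print('in riser',d[0]*np.cos(a)+d[1]*np.sin(a),-d[0]*np.sin(a)+d[1]*np.cos(a))
# hook
tt=np.array([(621,244),(707,276)])/3.2+[100,110]
print('hook top shank@30/36', atz('top',np.array([535,211])/3.2+[100,110],30),[atz('top',q,36) for q in tt])
print('net tip',atz('top',(265.2,178.3),2),atz('scene',(264.2,248.6),2),'org',atz('top',(300,191),0),atz('scene',(221.4,268.7),0))
print('tip scene zoom',atz('scene',np.array([243,466])/3.1+[190,100],2), 'bend',atz('scene',np.array([241,446])/3.1+[190,100],33))
print('grip end',atz('scene',np.array([47,558])/3.1+[190,100],0),atz('scene',np.array([152,515])/3.1+[190,100],0))
E
```

```text
[594.90098635 267.84381269   1.61217195] [-0.2 -0.5 -0.1 -1.6 -0.1 -0.4  0.1 -1.8 -2.4 -1.7 -0.9  0.6  0.3 -1.
 -0.3 -2.5]
pivot [[596.22462859 235.87119986  35.        ]
 [598.08600049 190.90971306  35.        ]] [[335.66797425 176.87274879]
 [328.72375612 183.44970414]]
ring [622.50264986 181.92048767  35.        ]
in riser -86.99149786686766 -24.023923694668643
hook top shank@30/36 [ 611.09123866 -138.57972377   30.        ] [array([ 573.01133121, -237.19740252,   36.        ]), array([ 537.36034871, -335.64188804,   36.        ])]
net tip [ 606.96617628 -132.77085123    2.        ] [ 602.53121641 -143.56217415    2.        ] org [ 560.71823309 -264.25047372    0.        ] [ 5.59660980e+02 -2.74295775e+02  1.13686838e-13]
tip scene zoom [ 615.91161875 -140.86685708    2.        ] bend [ 617.05553327 -145.09433215   33.        ]
grip end [ 553.85368223 -329.68871511    0.        ] [ 590.34793987 -236.34841302    0.        ]
```

The scene view also shows the eye: ring near (333.5,188). It sits off-centre, swung towards world +x. I'll move over the hook and check it with the wrist camera.

Request:
drive_tool(commands=[{"dx":15,"dy":-36,"dz":2,"yaw":-3.7},{"dx":15,"dy":-36,"dz":2,"yaw":-3.7},{"dx":15,"dy":-36,"dz":2,"yaw":-3.7},{"dx":15,"dy":-36,"dz":2,"yaw":-3.7},{"dx":15,"dy":-36,"dz":2,"yaw":-3.7}], grip=1)

```text
t: 2.47
eef_pos: [276.4, 410.1, 224.8]
tcp_rot: [3.141, 0.0, 2.488]
ft_force: [1.4, 0.0, -0.6]
opening: 0.998
```

Request:
drive_tool(commands=[{"dx":15,"dy":-36,"dz":0,"yaw":-3.7},{"dx":15,"dy":-36,"dz":0,"yaw":-3.7},{"dx":15,"dy":-36,"dz":0,"yaw":-3.7},{"dx":15,"dy":-36,"dz":0,"yaw":-3.7},{"dx":15,"dy":-36,"dz":0,"yaw":-3.7}])

```text
t: 2.88
eef_pos: [351.5, 230.1, 224.9]
tcp_rot: [3.141, 0.0, 2.165]
ft_force: [1.7, 0.5, 0.5]
opening: 1.0
```

Request:
drive_tool(commands=[{"dx":15,"dy":-36,"dz":0,"yaw":-3.7},{"dx":15,"dy":-36,"dz":0,"yaw":-3.7},{"dx":15,"dy":-36,"dz":0,"yaw":-3.7},{"dx":15,"dy":-36,"dz":0,"yaw":-3.7},{"dx":15,"dy":-36,"dz":0,"yaw":-3.7}])

```text
t: 3.3
eef_pos: [426.6, 49.8, 225.0]
tcp_rot: [3.141, 0.0, 1.842]
ft_force: [-0.0, 1.2, 1.0]
opening: 0.998
```

Request:
drive_tool(commands=[{"dx":12,"dy":-36,"dz":0,"yaw":-3.7},{"dx":12,"dy":-36,"dz":0,"yaw":-3.7},{"dx":12,"dy":-36,"dz":0,"yaw":-3.7},{"dx":12,"dy":-36,"dz":0,"yaw":-3.7},{"dx":12,"dy":-36,"dz":0,"yaw":-3.7}])

```text
t: 3.72
eef_pos: [486.4, -130.3, 224.8]
tcp_rot: [3.141, 0.0, 1.519]
ft_force: [0.3, 0.1, -0.4]
opening: 0.997
```

Request:
drive_tool(commands=[{"dx":11,"dy":-36,"dz":0,"yaw":-3.7},{"dx":11,"dy":-36,"dz":0,"yaw":-3.7},{"dx":11,"dy":-36,"dz":0,"yaw":-3.7},{"dx":11,"dy":-36,"dz":0,"yaw":-3.7},{"dx":0,"dy":0,"dz":0,"yaw":0}])

```text
t: 4.13
eef_pos: [531.4, -277.8, 224.1]
tcp_rot: [3.14, 0.001, 1.257]
ft_force: [0.3, 0.6, -0.0]
opening: 1.001
```

```bash
python3 - <<'E'
from h import *
s=env.state();print(s['t'],s['eef_pos'],s['tcp_rot'],s['joints'])
shot('wrist','w1.png')
for q in ['hook','hook_tip','can','case']:
    print(q,[(np.round(r['pixel'],1).tolist(),round(r['conf'],2),np.round(atz('wrist',r['pixel'],2 if q=='hook_tip' else 0),1).tolist()) for r in env.place_of(q,'wrist')])
E
```

```text
4.1333 [ 531.37196306 -277.79350599  224.0989379 ] [3.14006811e+00 1.17370674e-03 1.25661343e+00] [-5.91513071e-01  4.44771202e-01  1.61307643e+00 -8.05836715e-04
  1.08195752e+00 -2.76953287e-01]
hook [([57.8, 25.8], 0.89, [345.4, -17.1, 0.0]), ([141.1, 195.4], 0.82, [355.6, -257.2, 0.0]), ([277.5, 166.3], 0.66, [562.0, -277.0, 0.0])]
hook_tip [([86.2, 102.4], 0.95, [338.1, -112.3, 2.0]), ([281.9, 54.0], 0.87, [609.2, -135.2, 2.0])]
can [([379.1, 161.9], 0.79, [703.9, -313.4, 0.0])]
case [([223.2, 299.1], 0.67, [413.3, -461.8, 0.0])]
```

View pics/w1.png

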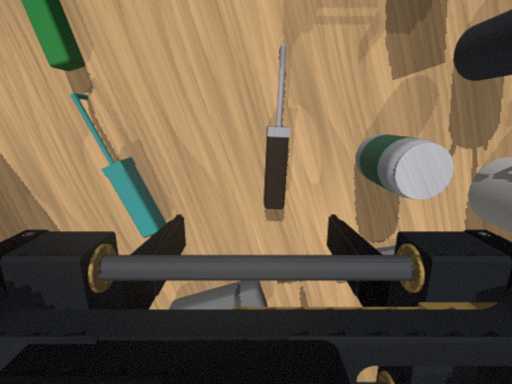

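The wrist view shows the black grip from (279,128) to (275,208) with the tip at (282,47). The can at (379,162) lies clear of the gripper.

```bash
python3 - <<'E'
from h import *
m=env.trace('hook','wrist')
for r in m:
    p=r['pixels'];ys,xs=np.nonzero(p);print(np.round(r['pixel']),xs.min(),xs.max(),ys.min(),ys.max())
P=[(268.5,136),(289.5,137),(265.5,207),(285,208)]
w=[atz('wrist',q,36) for q in P]
print(np.round(w,1))
print('front',(w[0]+w[1])/2,'rear',(w[2]+w[3])/2)
print('shank',atz('wrist',(283,45),33.5), atz('wrist',(280,126),33.5))
im=cv2.imread('pics/w1.png');cv2.imwrite('pics/w1z.png',cv2.resize(im[30:230,220:340],None,fx=3,fy=3,interpolation=cv2.INTER_CUBIC))
# predicted overlay
for ang in (71.7,):
    a=np.radians(ang);u=np.array([np.cos(a),np.sin(a)]);n=np.array([-u[1],u[0]]);o=np.array([562,-277])
    print(np.round(proj('wrist',[[*(o+u*i+n*j),36] for i in(55,-55) for j in (14,-14)]),1), proj('wrist',[[*(o+150*u),2],[*(o+150*u),33.5]]))
E
```

```text
[54. 32.] 22 84 0 70
[281. 153.] 263 289 44 208
[127. 186.] 71 163 93 237
[[ 561.4 -227.3   36. ]
 [ 586.8 -236.6   36. ]
 [ 529.8 -317.7   36. ]
 [ 554.9 -327.2   36. ]]
front [ 574.1225952  -231.92658258   36.        ] rear [ 542.34297604 -322.42955789   36.        ]
shank [ 608.88950768 -130.5387365    33.5       ] [ 579.19598387 -219.82211553   33.5       ]
[[270.4 129.7]
 [292.3 130. ]
 [268.2 211.3]
 [288.4 211.6]] [[281.7068708   54.50790088]
 [284.1029411   48.49925422]]
```

View pics/w1z.png

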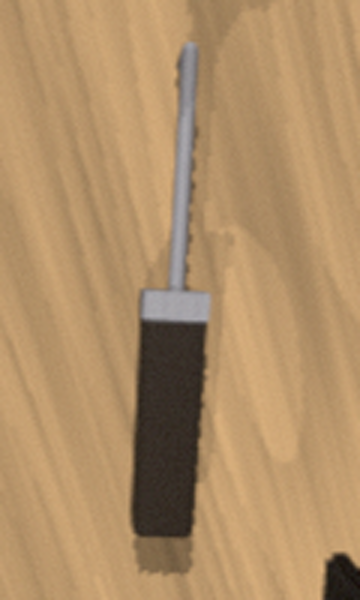

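```bash
python3 - <<'E'
from h import *
from scipy.optimize import least_squares
def M(p):
    x,y,a=p;u=np.array([np.cos(a),np.sin(a)]);n=np.array([-u[1],u[0]]);o=np.array([x,y])
    g=proj('wrist',[[*(o+u*i+n*j),36] for i in(55,-55) for j in (14,-14)]+[[*(o+153*u),31]]+[[*(o+150*u),33]])
    return np.r_[(g[0]+g[1])/2,(g[2]+g[3])/2,g[4][1],g[5][0]]
meas=np.r_[278.2,126.7,274.1,208.3,44.5,283.3]
s=least_squares(lambda p:M(p)-meas,[562,-277,1.25],x_scale=[1,1,.01]);print(s.x,np.degrees(s.x[2]),s.fun)
x,y,a=s.x;u=np.array([np.cos(a),np.sin(a)]);
for k in(0,-15,-20): print(k,s.x[:2]+k*u)
E
```

```text
[ 558.35165355 -272.42033493    1.22696711] 70.30003718031149 [ 0.40542291  0.53464152 -0.24716115  0.89421805 -1.13803728 -0.16598329]
0 [ 558.35165355 -272.42033493]
-15 [ 553.29523384 -286.54239638]
-20 [ 551.6097606 -291.2497502]
```

Request:
drive_tool(commands=[{"dx":11,"dy":-4.5,"dz":-20,"yaw":-1.7},{"dx":11,"dy":-4.5,"dz":-35,"yaw":0},{"dx":0,"dy":0,"dz":-35,"yaw":0},{"dx":0,"dy":0,"dz":-35,"yaw":0},{"dx":0,"dy":0,"dz":-25,"yaw":0}])

```text
t: 4.85
eef_pos: [551.6, -279.6, 72.3]
tcp_rot: [-3.14, -0.0, 1.236]
ft_force: [-0.2, 0.0, 0.8]
opening: 1.001
```

Request:
drive_tool(commands=[{"dx":0,"dy":0,"dz":0,"yaw":0}])

```text
t: 4.93
eef_pos: [550.4, -279.0, 70.3]
tcp_rot: [-3.135, -0.002, 1.236]
ft_force: [-0.8, 0.9, 0.3]
opening: 1.0
```

```bash
python3 - <<'E'
from h import *
s=env.state();print(s['t'],s['eef_pos'],s['tcp_rot'])
shot('wrist','w2.png');shot('scene','s2.png')
im=cv2.imread('pics/s2.png');cv2.imwrite('pics/s2z.png',cv2.resize(im[150:340,130:330],None,fx=3,fy=3,interpolation=cv2.INTER_CUBIC))
E
```

```text
4.9333 [ 550.35790879 -279.01476453   70.34384799] [-3.13457784e+00 -1.77131729e-03  1.23573234e+00]
```

View pics/w2.png

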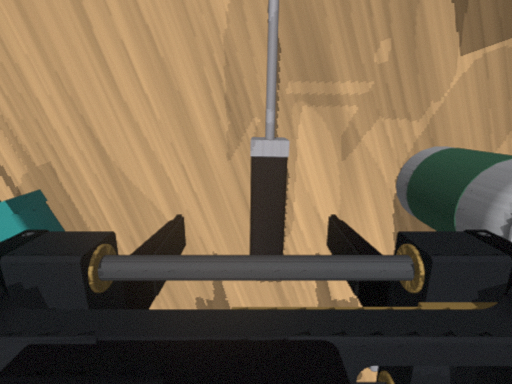

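View pics/s2z.png

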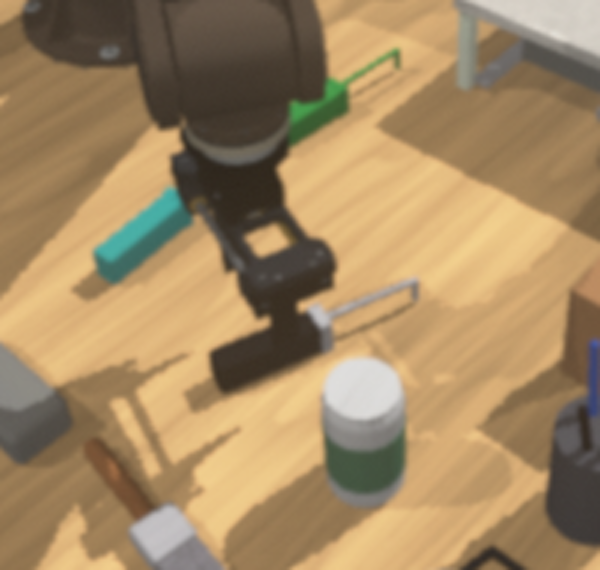

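```bash
python3 - <<'E'
from h import *
from scipy.optimize import least_squares
for q in ['hook','hook_tip','can']:
    print(q,[(np.round(r['pixel'],1).tolist(),round(r['conf'],2),np.round(atz('wrist',r['pixel'],2 if q=='hook_tip' else 0),1).tolist()) for r in env.place_of(q,'wrist')])
def M(p):
    x,y,a=p;u=np.array([np.cos(a),np.sin(a)]);n=np.array([-u[1],u[0]]);o=np.array([x,y])
    g=proj('wrist',[[*(o+u*i+n*j),36] for i in(55,-10) for j in (14,-14)]+[[*(o+135*u),33.5]])
    return np.r_[(g[0]+g[1])/2,(g[2]+g[3])[0]/2,g[4][0]+ (0),(g[1]-g[0])[0]]
meas=np.r_[270,138.5,268,273.8,38]
s=least_squares(lambda p:M(p)-meas,[558,-273,1.22],x_scale=[1,1,.01]);print(s.x,np.degrees(s.x[2]),s.fun)
x,y,a=s.x;u=np.array([np.cos(a),np.sin(a)]);print(s.x[:2]-15*u, env.state()['eef_pos'],env.state()['t'],np.degrees(env.state()['tcp_rot'][2]))
E
```

```text
hook [([267.8, 201.6], 0.7, [563.2, -287.4, 0.0])]
hook_tip []
can [([432.2, 185.5], 0.61, [712.3, -323.7, 0.0])]
[ 564.08974869 -282.10511456    1.21723543] 69.74245260020813 [ 0.2868682  -0.03348658 -0.16577879 -0.12300255 -0.97839725]
[ 558.8961391  -296.17730058] [ 553.12628143 -281.45630775   76.94193007] 5.1833 70.7489175371153
```

Request:
drive_tool(commands=[{"dx":0,"dy":0,"dz":0,"yaw":0},{"dx":0,"dy":0,"dz":0,"yaw":0}])

```text
t: 5.35
eef_pos: [552.6, -281.5, 76.1]
tcp_rot: [3.139, 0.001, 1.234]
ft_force: [0.6, -1.0, -0.4]
opening: 1.001
```

```bash
python3 - <<'E'
from h import *
for i in range(3):
    s=env.state();print(s['t'],s['eef_pos'],np.degrees(s['tcp_rot'][2]),s['tcp_rot'][:2],abs(s['qvel']).max())
    if i==2:break
    im=shot('wrist','w3_%d.png'%i)
cv2.imwrite('pics/w3z.png',cv2.resize(cv2.imread('pics/w3_1.png')[0:260,200:340],None,fx=2.3,fy=2.3,interpolation=cv2.INTER_CUBIC))
E
```

```text
5.35 [ 552.63540476 -281.46256478   76.11180316] 70.72437336617372 [3.13937484e+00 5.40697858e-04] 0.008109645716414015
5.4 [ 552.50448476 -281.42427725   75.78789245] 70.7197074083106 [3.13987169e+00 3.93610474e-04] 0.007615349163498759
5.45 [ 552.39907967 -281.39634776   75.48500651] 70.72193547067432 [3.14033268e+00 3.29359485e-04] 0.00772870913212474
```

View pics/w3z.png

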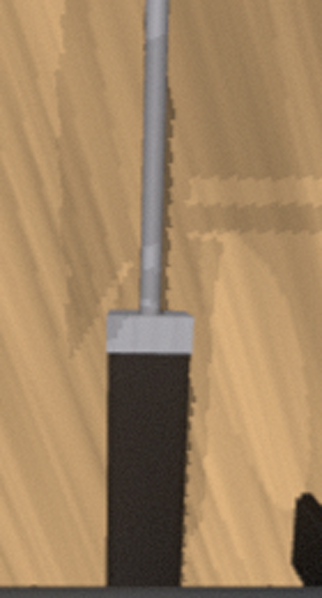

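```bash
python3 - <<'E'
from h import *
from scipy.optimize import least_squares
def M(p):
    x,y,a=p;u=np.array([np.cos(a),np.sin(a)]);n=np.array([-u[1],u[0]]);o=np.array([x,y])
    g=proj('wrist',[[*(o+u*i+n*j),36] for i in(55,-10) for j in (14,-14)]+[[*(o+140*u),33.5]])
    return np.r_[(g[0]+g[1])/2,(g[2]+g[3])[0]/2,g[4][0]]
meas=np.r_[265.2,135.7,262.6,268.2]
s=least_squares(lambda p:M(p)-meas,[558,-273,1.22],x_scale=[1,1,.01]);print(s.x,np.degrees(s.x[2]),s.fun)
x,y,a=s.x;u=np.array([np.cos(a),np.sin(a)]);print(s.x[:2]-15*u)
T=env.state()['eef_pos'][:2]; print('along',(T-s.x[:2])@u,'lat',(T-s.x[:2])@np.array([-u[1],u[0]]))
E
```

```text
[ 560.06563397 -278.57660138    1.2150147 ] 69.61521447669199 [-2.41936966e-01  4.29671504e-05  1.48424636e-01  9.47798024e-02]
[ 554.84078678 -292.63721913]
along -5.313596727259826 lat 6.2042497081334735
```

Request:
drive_tool(commands=[{"dx":3,"dy":-10,"dz":-17,"yaw":-1.0},{"dx":0,"dy":0,"dz":-18,"yaw":0},{"dx":0,"dy":0,"dz":-18,"yaw":0},{"dx":0,"dy":0,"dz":-12,"yaw":0},{"dx":0,"dy":0,"dz":0,"yaw":0}])

```text
t: 5.87
eef_pos: [554.2, -290.7, 7.5]
tcp_rot: [-3.138, -0.001, 1.217]
ft_force: [0.1, 0.6, -0.9]
opening: 0.996
```

Request:
drive_tool(commands=[{"dx":0,"dy":0,"dz":0,"yaw":0},{"dx":0,"dy":0,"dz":0,"yaw":0},{"dx":0,"dy":0,"dz":0,"yaw":0}])

```text
t: 6.12
eef_pos: [555.7, -291.5, 10.7]
tcp_rot: [3.14, 0.0, 1.217]
ft_force: [0.4, 0.3, 0.5]
opening: 0.999
```

```bash
python3 - <<'E'
from h import *
s=env.state();print(s['t'],s['eef_pos'],np.degrees(s['tcp_rot'][2]),s['ft_force'])
shot('wrist','w4.png')
E
```

```text
6.1167 [ 555.68991475 -291.50451887   10.74942308] 69.72332570738646 [0.3832132  0.28078203 0.47241321]
```

View pics/w4.png

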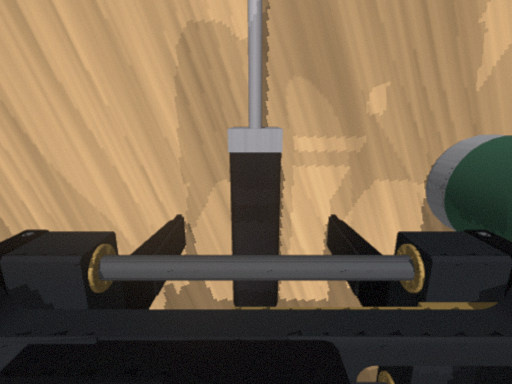

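Grip is centred between the fingers (columns 229–281 vs 256). Closing.

Request:
drive_tool(commands=[{"dx":0,"dy":0,"dz":-2,"yaw":0},{"dx":0,"dy":0,"dz":0,"yaw":0},{"dx":0,"dy":0,"dz":0,"yaw":0}])

```text
t: 6.42
eef_pos: [555.2, -291.3, 7.8]
tcp_rot: [3.141, 0.0, 1.217]
ft_force: [0.9, -0.5, 0.1]
opening: 0.996
```

Request:
drive_tool(commands=[{"dx":0,"dy":0,"dz":0,"yaw":0},{"dx":0,"dy":0,"dz":0,"yaw":0},{"dx":0,"dy":0,"dz":0,"yaw":0},{"dx":0,"dy":0,"dz":0,"yaw":0},{"dx":0,"dy":0,"dz":0,"yaw":0}], grip=0)

```text
t: 6.83
eef_pos: [555.2, -291.3, 7.6]
tcp_rot: [3.142, 0.0, 1.217]
ft_force: [0.3, 0.4, 0.5]
opening: 0.704
```

Request:
drive_tool(commands=[{"dx":0,"dy":0,"dz":0,"yaw":0},{"dx":0,"dy":0,"dz":0,"yaw":0},{"dx":0,"dy":0,"dz":0,"yaw":0},{"dx":0,"dy":0,"dz":0,"yaw":0},{"dx":0,"dy":0,"dz":0,"yaw":0}])

```text
t: 7.25
eef_pos: [555.2, -291.2, 7.6]
tcp_rot: [3.142, 0.0, 1.217]
ft_force: [0.6, 0.2, 0.3]
opening: 0.357
```

```bash
python3 - <<'E'
from h import *
s=env.state();print(s['t'],s['eef_pos'],np.degrees(s['tcp_rot'][2]),s['ft_force'],s['opening'])
im=shot('wrist','w5.png')
E
```

```text
7.25 [ 555.20648447 -291.24670311    7.64066404] 69.72082329068188 [0.63725415 0.19206201 0.29151806] 0.35653872985603885
```

View pics/w5.png

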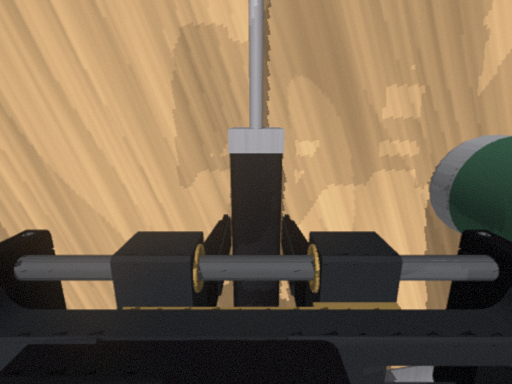

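Request:
drive_tool(commands=[{"dx":0,"dy":0,"dz":0,"yaw":0},{"dx":0,"dy":0,"dz":0,"yaw":0},{"dx":0,"dy":0,"dz":0,"yaw":0},{"dx":0,"dy":0,"dz":0,"yaw":0},{"dx":0,"dy":0,"dz":0,"yaw":0}])

```text
t: 7.72
eef_pos: [555.2, -291.3, 7.6]
tcp_rot: [3.142, 0.0, 1.217]
ft_force: [-0.1, -0.0, -0.3]
opening: 0.291
```

Request:
drive_tool(commands=[{"dx":0,"dy":0,"dz":5,"yaw":0},{"dx":0,"dy":0,"dz":10,"yaw":0},{"dx":0,"dy":0,"dz":15,"yaw":0},{"dx":0,"dy":0,"dz":15,"yaw":0},{"dx":0,"dy":0,"dz":10,"yaw":0}])

```text
t: 8.13
eef_pos: [555.6, -291.5, 64.7]
tcp_rot: [3.14, 0.0, 1.217]
ft_force: [-0.1, 0.2, -1.7]
opening: 0.294
```

Request:
drive_tool(commands=[{"dx":0,"dy":0,"dz":0,"yaw":0},{"dx":0,"dy":0,"dz":0,"yaw":0},{"dx":0,"dy":0,"dz":0,"yaw":0}])

```text
t: 8.38
eef_pos: [554.9, -291.1, 62.2]
tcp_rot: [-3.141, -0.0, 1.217]
ft_force: [-0.8, -0.5, -2.8]
opening: 0.293
```

```bash
python3 - <<'E'
from h import *
s=env.state();print(s['t'],s['eef_pos'],np.degrees(s['tcp_rot'][2]),s['ft_force'],s['opening'])
im=shot('wrist','w6.png');shot('scene','s6.png')
im=cv2.imread('pics/s6.png');cv2.imwrite('pics/s6z.png',cv2.resize(im[100:320,150:420],None,fx=2.8,fy=2.6,interpolation=cv2.INTER_CUBIC))
E
```

```text
8.3833 [ 554.94089613 -291.08795443   62.24595592] 69.71972398985713 [-0.75604853 -0.48793624 -2.82479545] 0.29254516308372885
```

View pics/w6.png

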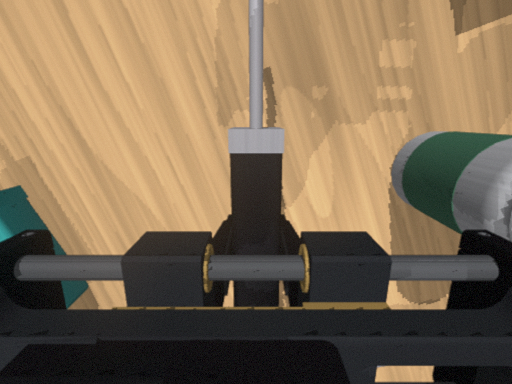

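View pics/s6z.png

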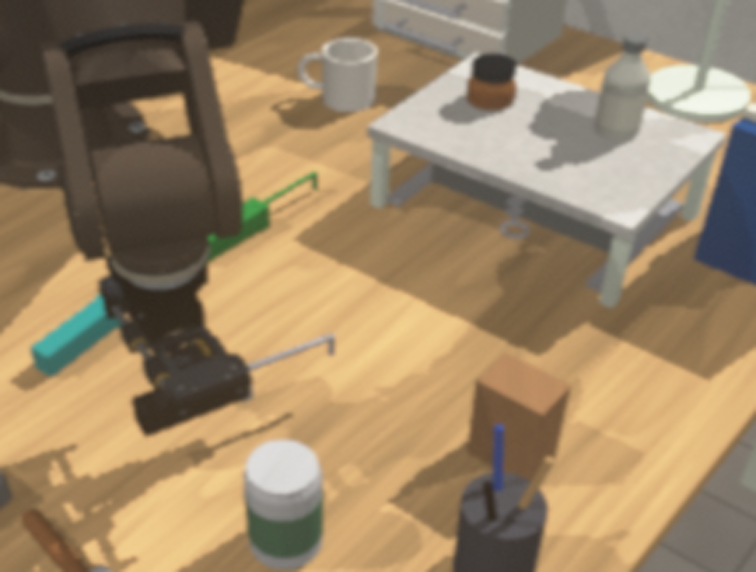

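```bash
python3 - <<'E'
from h import *
s=env.state()
T=s['eef_pos'];a=s['tcp_rot'][2];R=np.array([[np.cos(a),np.sin(a),0],[-np.sin(a),np.cos(a),0],[0,0,1]])
o,d=ray('wrist',(256,192)); print('cam rel hand',R@(o-T),'axis',R@d/np.linalg.norm(d))
for px in [(256,0),(256,100),(256,220)]:
    o,d=ray('wrist',px);d=R@d;print(px,'down angle',np.degrees(np.arctan2(-d[2],d[0])))
hb=T[2]-7.6
w=atz('wrist',(256,127),hb+36);print('front edge rel',R@(w-T))
w=atz('wrist',(256,0),hb+33.5);print('row0 rel',R@(w-T))
for c in ['scene']:
    o,_=ray(c,(0,0));print(c,o)
# net on scene
for q in ['eye_pivot','tray_front','riser']:
    for r in env.place_of(q,'scene'): print(q,r['pixel'],r['conf'])
m=env.trace('eye_pivot','scene')
for r in m:
    p=r['pixels'];ys,xs=np.nonzero(p);print(r['conf'],r['pixel'],xs.min(),xs.max(),ys.min(),ys.max())
im=cv2.imread('pics/s6.png');cv2.imwrite('pics/eye6.png',cv2.resize(im[115:225,275:415],None,fx=5.5,fy=5.4,interpolation=cv2.INTER_CUBIC))
E
```

```text
cam rel hand [ 72.08471895  -0.76523447 169.50568935] axis [-0.25674818  0.00104331 -0.96647777]
(256, 0) down angle 69.81768986542718
(256, 100) down angle 86.29888821781744
(256, 220) down angle 110.71507921375868
front edge rel [68.34066136 -0.6173718  28.4       ]
row0 rel [124.87099068  -0.62223529  25.9       ]
scene [1108.1680674  -731.94081672  851.97083664]
eye_pivot [331.3, 177.0] 0.73
eye_pivot [370.5, 149.2] 0.53
tray_front [330.3, 186.4] 0.73
tray_front [369.1, 151.9] 0.69
riser [368.0, 151.3] 0.74
riser [343.4, 183.8] 0.59
0.66 [340.3, 180.8] 304 368 164 196
0.6 [372.5, 137.7] 363 382 113 153
```

View pics/eye6.png

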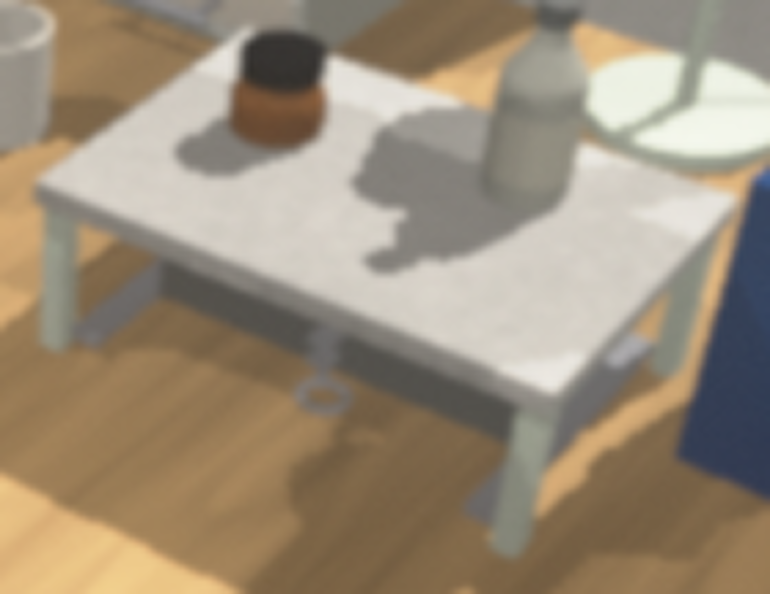

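```bash
cat > fit.py <<'E'
from h import *
from scipy.optimize import least_squares
sc=lambda P:np.array(P,float)/[5.5,5.4]+[275,115]-0.4
def W(p,P):
    x,y,a=p;R=np.array([[np.cos(a),-np.sin(a)],[np.sin(a),np.cos(a)]])
    P=np.array(P,float);return np.c_[P[:,:2]@R.T+[x,y],P[:,2]]
ms=[(-120,170,128),(-120,-170,128),(120,-170,128),(120,170,128),(-120,-170,110),(-113,150,0),(-113,-166,0)]
me=sc([(38,187),(556,393),(737,203),(247,25),(553,410),(60,350),(508,557)])
def f(p): return (proj('scene',W(p[:3],ms))+p[3:]-me).ravel()
def inr(p,w):
    a=p[2];d=w[:2]-p[:2];return np.array([d[0]*np.cos(a)+d[1]*np.sin(a),-d[0]*np.sin(a)+d[1]*np.cos(a)])
if __name__=='__main__':
    for n in (3,5):
        g=(lambda q:f(np.r_[q,0,0])) if n==3 else (lambda q:np.r_[f(q),q[3:]*.5])
        s=least_squares(g,[595,268,1.61]+[0]*(n-3),x_scale=([1,1,.01]+[1]*(n-3)),loss='soft_l1')
        q=np.r_[s.x,[0]*(5-n)];print(q,np.round(f(q),1))
        ring=sc([(325,393)])[0]-q[3:];w=atz('scene',ring,35);print('ring',w,inr(q,w))
        piv=W(q[:3],[(-32,0,35)]);print('piv',piv,'expected px',proj('scene',piv)+q[3:],'crop',(proj('scene',piv)+q[3:]+.4-[275,115])*[5.5,5.4])
        for th in np.arange(-.7,.71,.2):
            P=W(q[:3],[(-32-45*np.cos(th),45*np.sin(th),35)])
            print(round(th,1),np.round((proj('scene',P)+q[3:]+.4-[275,115])*[5.5,5.4]))
E
python3 fit.py
```

```text
[594.86975133 270.43860224   1.60658407   0.           0.        ] [-1.1 -1.5 -0.1 -0.1  0.8 -1.7 -0.1 -0.1 -0.6  1.6 -0.1  0.3  1.3  0.2]
ring [621.82813868 183.81842633  35.        ] [-87.52928575 -23.8418468 ]
piv [[596.0147146  238.45909225  35.        ]] expected px [[336.0331654  176.49029085]] crop [[337.88240969 334.20757061]]
-0.7 [[351. 379.]]
-0.5 [[336. 378.]]
-0.3 [[320. 376.]]
-0.1 [[306. 372.]]
0.1 [[293. 367.]]
0.3 [[282. 360.]]
0.5 [[273. 352.]]
0.7 [[267. 343.]]
[ 5.91202752e+02  2.77626689e+02  1.60675609e+00 -1.90122309e-01
  1.54895417e+00] [-0.8 -1.2 -0.2 -0.2  0.5 -1.5  0.   0.3 -0.7  1.5  0.2  0.4  1.2 -0. ]
ring [617.90344577 191.07150415  35.        ] [-87.45917224 -23.57159833]
piv [[592.353217   245.64737651  35.        ]] expected px [[336.07238485 176.63022936]] crop [[338.09811668 334.96323857]]
-0.7 [[351. 379.]]
-0.5 [[336. 379.]]
-0.3 [[321. 377.]]
-0.1 [[307. 373.]]
0.1 [[294. 367.]]
0.3 [[283. 360.]]
0.5 [[274. 353.]]
0.7 [[268. 344.]]
```

```bash
python3 - <<'E'
from fit import *
q=np.array([594.87,270.44,1.6066,0,0])
for j in (0,10,17,25):
    P=W(q[:3],[(-20-j,125,14),(-20-j,-125,14),(-20-j,0,14),(-32-j,0,38),(-32-j,0,32)])
    print(j,np.round((proj('scene',P)+.4-[275,115])*[5.5,5.4]).tolist())
im=cv2.imread('pics/s6.png');cv2.imwrite('pics/eye6b.png',cv2.resize(im[158:210,298:372],None,fx=10,fy=10,interpolation=cv2.INTER_LANCZOS4))
E
```

```text
0 [[176.0, 281.0], [529.0, 429.0], [344.0, 352.0], [338.0, 330.0], [337.0, 338.0]]
10 [[167.0, 288.0], [521.0, 437.0], [336.0, 359.0], [330.0, 338.0], [329.0, 346.0]]
17 [[161.0, 293.0], [516.0, 443.0], [330.0, 365.0], [324.0, 344.0], [323.0, 351.0]]
25 [[154.0, 299.0], [509.0, 450.0], [323.0, 371.0], [317.0, 350.0], [316.0, 357.0]]
```

View pics/eye6b.png

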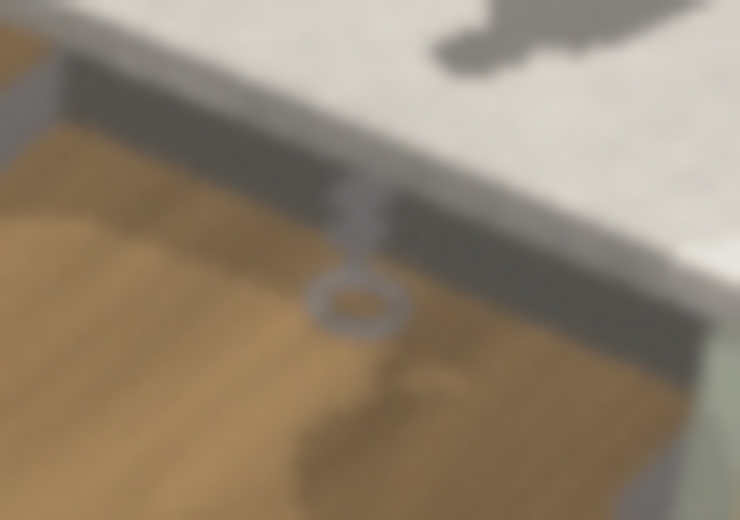

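Request:
drive_tool(commands=[{"dx":4.5,"dy":20,"dz":17,"yaw":2.2},{"dx":4.5,"dy":27,"dz":17,"yaw":2.2},{"dx":4.5,"dy":27,"dz":17,"yaw":2.2},{"dx":4.5,"dy":27,"dz":17,"yaw":2.2},{"dx":4.5,"dy":27,"dz":17,"yaw":2.2}])

```text
t: 9.1
eef_pos: [577.6, -162.0, 148.2]
tcp_rot: [-3.141, -0.0, 1.41]
ft_force: [0.7, 0.4, -1.7]
opening: 0.295
```

Request:
drive_tool(commands=[{"dx":4.5,"dy":27,"dz":17,"yaw":2.2},{"dx":4.5,"dy":27,"dz":17,"yaw":2.2},{"dx":4.5,"dy":27,"dz":17,"yaw":2.2},{"dx":4.5,"dy":27,"dz":17,"yaw":2.2},{"dx":4.5,"dy":20,"dz":10,"yaw":2.5}])

```text
t: 9.52
eef_pos: [600.5, -33.2, 227.5]
tcp_rot: [3.14, 0.0, 1.609]
ft_force: [-0.3, -0.4, -2.2]
opening: 0.293
```

Request:
drive_tool(commands=[{"dx":0,"dy":0,"dz":0,"yaw":0},{"dx":0,"dy":0,"dz":0,"yaw":0},{"dx":0,"dy":0,"dz":0,"yaw":0},{"dx":0,"dy":0,"dz":0,"yaw":0},{"dx":0,"dy":0,"dz":0,"yaw":0}])

```text
t: 9.93
eef_pos: [599.9, -36.2, 225.0]
tcp_rot: [-3.141, -0.0, 1.604]
ft_force: [0.2, 0.1, -2.0]
opening: 0.294
```

```bash
python3 - <<'E'
from h import *
im=shot('wrist','w7.png')
s=env.state();print(s['t'],s['eef_pos'].tolist(),np.degrees(s['tcp_rot'][2]),s['ft_force'],s['opening'],abs(s['qvel']).max())
E
```

```text
9.9833 [599.9627124292499, -36.104954107606865, 225.05395206620534] 91.93574451020228 [-0.0299397  -0.27567983 -1.39803314] 0.29652089218414623 0.004103510740863527
```

View pics/w7.png

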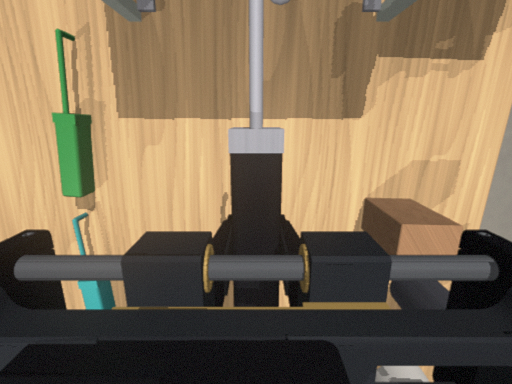

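The ring's near edge shows at (280,0), just right of the shank, with the leg feet at (147,5) and (371,5). I'll move forward a little.

Request:
drive_tool(commands=[{"dx":0,"dy":12,"dz":0,"yaw":0},{"dx":0,"dy":12,"dz":0,"yaw":0},{"dx":0,"dy":0,"dz":0,"yaw":0},{"dx":0,"dy":0,"dz":0,"yaw":0},{"dx":0,"dy":0,"dz":0,"yaw":0}])

```text
t: 10.4
eef_pos: [600.2, -10.9, 225.7]
tcp_rot: [3.141, 0.0, 1.607]
ft_force: [-0.2, 0.1, -0.8]
opening: 0.293
```

```bash
python3 - <<'E'
from h import *
im=shot('wrist','w8.png')
s=env.state();print(s['t'],s['eef_pos'].tolist(),np.degrees(s['tcp_rot'][2]),abs(s['qvel']).max())
im=cv2.imread('pics/w8.png');cv2.imwrite('pics/w8z.png',cv2.resize(im[0:80,110:410],None,fx=2.6,fy=5,interpolation=cv2.INTER_CUBIC))
E
```

```text
10.45 [600.2193019678119, -11.155279088510625, 225.66851030528636] 92.0403540420301 0.005434403797719113
```

View pics/w8z.png

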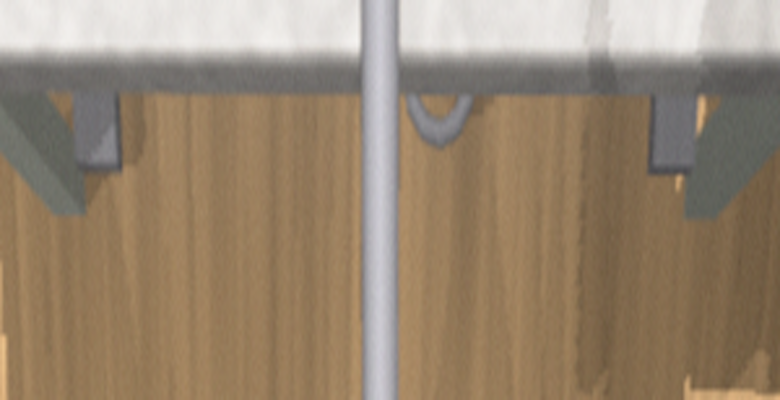

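```bash
python3 - <<'E'
from h import *
px=lambda x,y:(110+x/2.6-.3,y/5-.4)
L=atz('wrist',px(85,214),0);Rr=atz('wrist',px(685,218),0);print(L,Rr,np.linalg.norm(L-Rr))
a=np.arctan2(*(Rr-L)[[1,0]])+np.pi/2;print('yaw',np.degrees(a))
c=(L+Rr)/2;u=np.array([np.cos(a),np.sin(a)]);o=c[:2]+113*u;print('riser',o)
n=np.array([-u[1],u[0]])
for z,y in((128,55),(110,93)):
    for x in(50,300,500,700):
        e=atz('wrist',px(x,y),z);d=e[:2]-o;print(z,'edge',e,'riser x',d@u)
r=atz('wrist',px(440,148),35);d=r[:2]-o;print('ring near',r,d@u,d@n)
r1=atz('wrist',px(407,95),35);r2=atz('wrist',px(472,95),35);print('ring sides',r1,r2)
s=env.state();b=s['tcp_rot'][2];h=np.array([np.cos(b),np.sin(b)]);print('tip',s['eef_pos'][:2]+164*h)
for x,y in((380,10),(380,390)): print('shank',atz('wrist',px(x,y),s['eef_pos'][2]-7.6+30))
E
```

```text
[446.92186194 152.30531058   0.        ] [747.89824535 162.02013097   0.        ] 301.1331285398145
yaw 91.84873317241792
riser [593.76457395 270.10390227]
128 edge [486.10299661 147.01004097 128.        ] riser x -119.55653129985848
128 edge [568.62022427 149.93406504 128.        ] riser x -119.29610780199019
128 edge [634.6415503  152.27355161 128.        ] riser x -119.08774519521954
128 edge [700.66958313 154.61327584 128.        ] riser x -118.87936142186555
110 edge [478.0395119  146.62733773 110.        ] riser x -119.67890020040751
110 edge [566.67121309 149.76763563 110.        ] riser x -119.39957375824882
110 edge [637.58472794 152.28016285 110.        ] riser x -119.1760869071838
110 edge [708.5054919  154.79294691 110.        ] riser x -118.95257721024609
ring near [621.73864843 163.95419494  35.        ] -106.99692285057237 -24.535030271136378
ring sides [606.32655744 174.45964956  35.        ] [635.4458579  175.49136471  35.        ]
tip [594.38034931 152.74074476]
shank [596.29986585 114.09311559 248.06851031]
shank [597.47471892  80.88234092 248.06851031]
```

Wrist view: board front edge at row 11–19, ring's near edge at (279,30). This gives the riser at (594,270), yaw 91.85°, and the ring centre near (621,182). I'll back off, descend, then reach under.

Request:
drive_tool(commands=[{"dx":6,"dy":-20,"dz":0,"yaw":0},{"dx":7,"dy":-20,"dz":0,"yaw":0},{"dx":7,"dy":-20,"dz":-20,"yaw":0},{"dx":6,"dy":0,"dz":-30,"yaw":0},{"dx":0,"dy":0,"dz":-30,"yaw":0}])

```text
t: 10.87
eef_pos: [627.4, -72.9, 145.3]
tcp_rot: [3.139, 0.001, 1.604]
ft_force: [0.5, -0.7, -2.7]
opening: 0.293
```

Request:
drive_tool(commands=[{"dx":0,"dy":0,"dz":-30,"yaw":0},{"dx":0,"dy":0,"dz":-30,"yaw":0},{"dx":0,"dy":0,"dz":-20,"yaw":0},{"dx":0,"dy":0,"dz":-7,"yaw":0},{"dx":0,"dy":0,"dz":0,"yaw":0}])

```text
t: 11.28
eef_pos: [625.6, -71.4, 57.1]
tcp_rot: [-3.139, -0.001, 1.606]
ft_force: [-0.3, 0.2, -1.5]
opening: 0.294
```

Request:
drive_tool(commands=[{"dx":0,"dy":0,"dz":0,"yaw":0},{"dx":0,"dy":0,"dz":0,"yaw":0},{"dx":0,"dy":0,"dz":0,"yaw":0}])

```text
t: 11.53
eef_pos: [626.9, -71.4, 60.3]
tcp_rot: [3.139, 0.001, 1.606]
ft_force: [0.1, 0.0, -2.1]
opening: 0.293
```

```bash
python3 - <<'E'
from h import *
s=env.state();print(s['t'],s['eef_pos'].tolist(),np.degrees(s['tcp_rot'][2]),s['ft_force'])
im=shot('scene','s9.png')
cv2.imwrite('pics/s9z.png',cv2.resize(cv2.imread('pics/s9.png')[110:250,210:410],None,fx=4,fy=4,interpolation=cv2.INTER_CUBIC))
b=s['tcp_rot'][2];h=np.array([np.cos(b),np.sin(b)]);t=s['eef_pos'][:2]+164*h;print('tip',t)
print((proj('scene',[[*t,s['eef_pos'][2]-5.6]])-[210,110])*4)
E
```

```text
11.5333 [626.9381567207331, -71.40144991444187, 60.26831091361586] 92.0193275785274 [ 0.14517107  0.04716726 -2.12629405]
tip [621.15935119  92.49670568]
[[432.09103366 346.17368654]]
```

View pics/s9z.png

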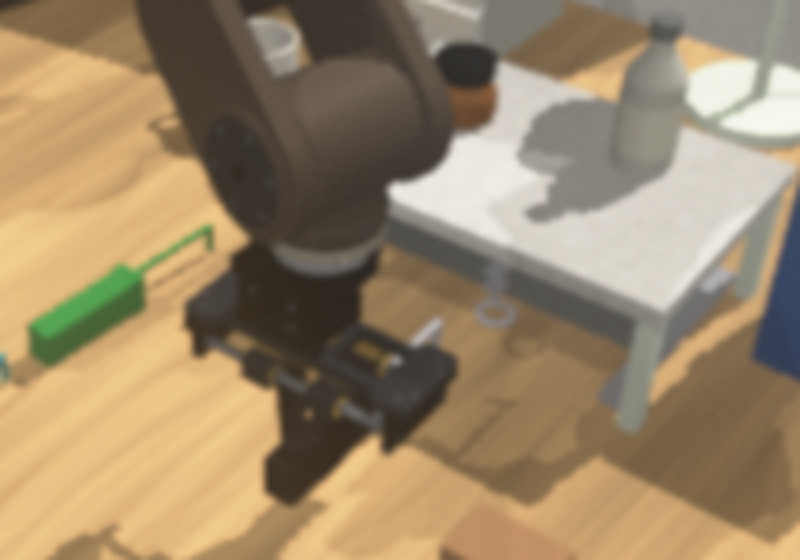

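Request:
drive_tool(commands=[{"dx":0,"dy":15,"dz":0,"yaw":0},{"dx":0,"dy":15,"dz":0,"yaw":0},{"dx":0,"dy":15,"dz":0,"yaw":0},{"dx":0,"dy":15,"dz":0,"yaw":0},{"dx":0,"dy":15,"dz":0,"yaw":0}])

```text
t: 12.0
eef_pos: [626.1, 5.8, 58.8]
tcp_rot: [3.141, 0.0, 1.607]
ft_force: [0.4, -0.3, -1.7]
opening: 0.296
```

Request:
drive_tool(commands=[{"dx":0,"dy":9,"dz":0,"yaw":0},{"dx":0,"dy":4,"dz":0,"yaw":0},{"dx":0,"dy":0,"dz":0,"yaw":0},{"dx":0,"dy":0,"dz":0,"yaw":0},{"dx":0,"dy":0,"dz":0,"yaw":0}])

```text
t: 12.42
eef_pos: [626.2, 16.2, 58.6]
tcp_rot: [3.142, 0.0, 1.606]
ft_force: [0.3, -0.5, -1.8]
opening: 0.293
```

```bash
python3 - <<'E'
from h import *
s=env.state();print(s['t'],s['eef_pos'].tolist(),np.degrees(s['tcp_rot'][2]),s['ft_force'])
im=shot('scene','s10.png')
cv2.imwrite('pics/s10z.png',cv2.resize(cv2.imread('pics/s10.png')[130:230,270:400],None,fx=6,fy=6,interpolation=cv2.INTER_CUBIC))
b=s['tcp_rot'][2];h=np.array([np.cos(b),np.sin(b)]);t=s['eef_pos'][:2]+164*h;print('tip',t)
print((proj('scene',[[*t,s['eef_pos'][2]-5.6],[*t,s['eef_pos'][2]+26],[*t,35],[621.3,181.8,35]])-[270,130])*6)
E
```

```text
12.4167 [626.2455169591041, 16.20697250789853, 58.61380480264415] 91.99054213287727 [ 0.28123606 -0.49772637 -1.8355531 ]
tip [620.54905472 180.10801069]
[[379.87721534 320.52661841]
 [386.15853453 273.61703215]
 [376.38420402 346.61281313]
 [379.27661471 345.66660172]]
```

View pics/s10z.png

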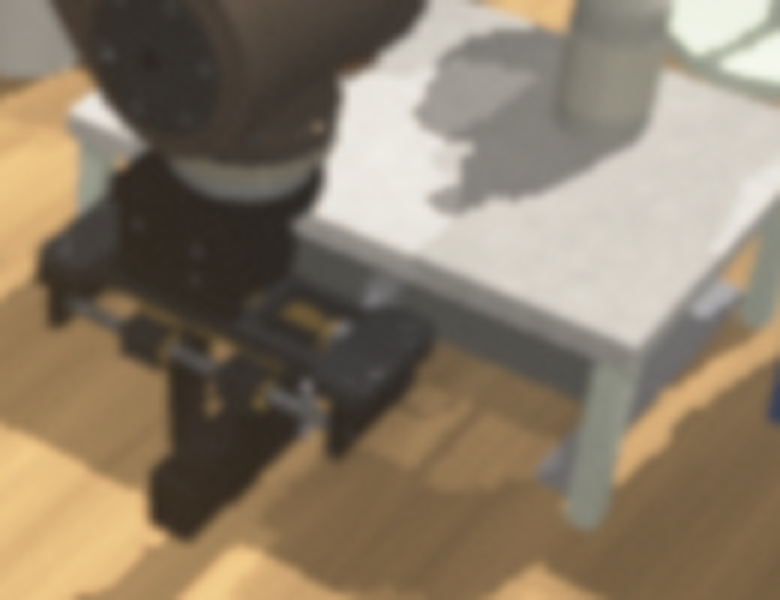

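Request:
drive_tool(commands=[{"dx":0.7,"dy":1.2,"dz":-5,"yaw":0},{"dx":0,"dy":0,"dz":-5,"yaw":0},{"dx":0,"dy":0,"dz":-4,"yaw":0},{"dx":0,"dy":0,"dz":-4,"yaw":0},{"dx":0,"dy":0,"dz":0,"yaw":0}])

```text
t: 12.88
eef_pos: [626.4, 17.9, 39.5]
tcp_rot: [-3.14, -0.0, 1.606]
ft_force: [0.1, -1.2, -1.4]
opening: 0.29
```

Request:
drive_tool(commands=[{"dx":0,"dy":0,"dz":-3,"yaw":0},{"dx":0,"dy":0,"dz":-3,"yaw":0},{"dx":0,"dy":0,"dz":0,"yaw":0}])

```text
t: 13.13
eef_pos: [626.7, 17.9, 34.1]
tcp_rot: [-3.141, -0.0, 1.606]
ft_force: [0.1, 0.5, -1.3]
opening: 0.294
```

Request:
drive_tool(commands=[{"dx":0,"dy":0,"dz":-4,"yaw":0},{"dx":0,"dy":0,"dz":-3,"yaw":0},{"dx":0,"dy":0,"dz":0,"yaw":0},{"dx":0,"dy":0,"dz":0,"yaw":0}])

```text
t: 13.47
eef_pos: [626.8, 18.0, 27.4]
tcp_rot: [-3.141, -0.0, 1.606]
ft_force: [0.3, -0.8, -2.8]
opening: 0.293
```

Request:
drive_tool(commands=[{"dx":0,"dy":-3,"dz":0,"yaw":0},{"dx":0,"dy":-3,"dz":0,"yaw":0},{"dx":0,"dy":-3,"dz":0,"yaw":0},{"dx":0,"dy":-3,"dz":0,"yaw":0}])

```text
t: 13.8
eef_pos: [626.6, 5.9, 27.7]
tcp_rot: [-3.141, -0.0, 1.606]
ft_force: [-1.4, 2.6, -1.6]
opening: 0.293
```

Request:
drive_tool(commands=[{"dx":0,"dy":-3,"dz":0,"yaw":0},{"dx":0,"dy":-3,"dz":0,"yaw":0},{"dx":0,"dy":-3,"dz":0,"yaw":0},{"dx":0,"dy":-3,"dz":0,"yaw":0}])

```text
t: 14.13
eef_pos: [626.8, -6.3, 27.7]
tcp_rot: [-3.142, -0.0, 1.606]
ft_force: [-0.7, 3.2, -2.0]
opening: 0.295
```

```bash
python3 - <<'E'
from h import *
s=env.state();print(s['t'],s['eef_pos'].tolist(),np.degrees(s['tcp_rot'][2]),s['ft_force'],s['moment'])
im=shot('scene','s11.png')
cv2.imwrite('pics/s11z.png',cv2.resize(cv2.imread('pics/s11.png')[130:230,270:400],None,fx=6,fy=6,interpolation=cv2.INTER_CUBIC))
E
```

```text
14.1333 [626.8487395995688, -6.327776159261375, 27.67248125751575] 92.02006402764187 [-0.72748602  3.20208151 -1.95586143] [0.55120345 0.32240844 0.2317334 ]
```

View pics/s11z.png

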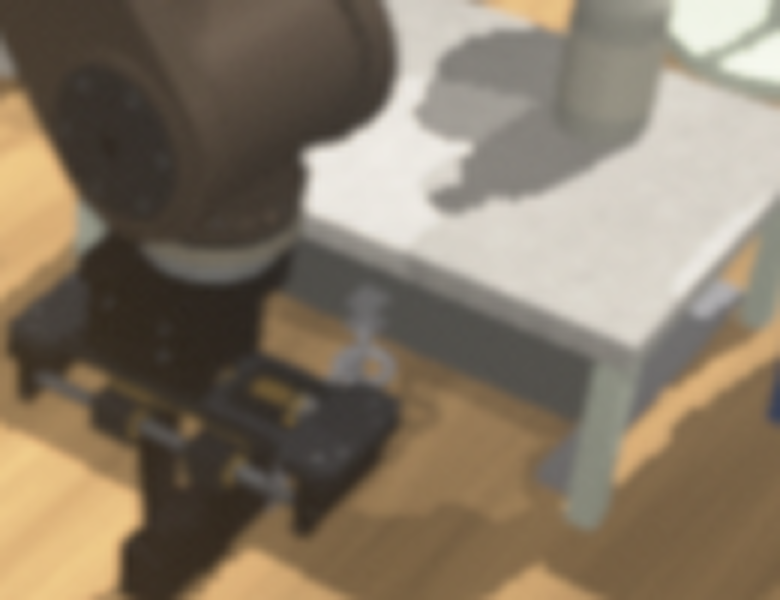

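The prong is in the ring: +3.2 N steady pull, and the tray is coming. Continue gently.

Request:
drive_tool(commands=[{"dx":0.2,"dy":-5,"dz":0,"yaw":0},{"dx":0.2,"dy":-5,"dz":0,"yaw":0},{"dx":0.2,"dy":-5,"dz":0,"yaw":0},{"dx":0.2,"dy":-5,"dz":0,"yaw":0},{"dx":0.2,"dy":-5,"dz":0,"yaw":0}])

```text
t: 14.6
eef_pos: [627.8, -31.6, 27.6]
tcp_rot: [-3.141, -0.0, 1.606]
ft_force: [-2.5, 4.5, -2.0]
opening: 0.293
```

Request:
drive_tool(commands=[{"dx":0.2,"dy":-5,"dz":0,"yaw":0},{"dx":0.2,"dy":-5,"dz":0,"yaw":0},{"dx":0.2,"dy":-5,"dz":0,"yaw":0},{"dx":0.2,"dy":-5,"dz":0,"yaw":0},{"dx":0.2,"dy":-5,"dz":0,"yaw":0}])

```text
t: 15.02
eef_pos: [628.9, -56.6, 27.6]
tcp_rot: [-3.142, -0.0, 1.606]
ft_force: [-1.6, 4.1, -0.7]
opening: 0.292
```

Request:
drive_tool(commands=[{"dx":0.2,"dy":-5,"dz":0,"yaw":0},{"dx":0.2,"dy":-5,"dz":0,"yaw":0},{"dx":0.2,"dy":-5,"dz":0,"yaw":0},{"dx":0.2,"dy":-5,"dz":0,"yaw":0},{"dx":0,"dy":-3,"dz":0,"yaw":0}])

```text
t: 15.43
eef_pos: [629.8, -79.8, 27.7]
tcp_rot: [3.141, 0.0, 1.606]
ft_force: [-2.4, 3.9, -2.5]
opening: 0.296
```

```bash
python3 - <<'E'
from h import *
s=env.state();print(s['t'],s['eef_pos'].tolist(),np.degrees(s['tcp_rot'][2]),s['ft_force'],s['moment'])
im=shot('scene','s12.png')
cv2.imwrite('pics/s12z.png',cv2.resize(cv2.imread('pics/s12.png')[130:240,250:400],None,fx=5,fy=5,interpolation=cv2.INTER_CUBIC))
E
```

```text
15.4333 [629.8284336448975, -79.78284962244587, 27.68008588358027] 91.99984178544238 [-2.40543768  3.92452549 -2.46108291] [0.469151   0.46994541 0.31101315]
```

View pics/s12z.png

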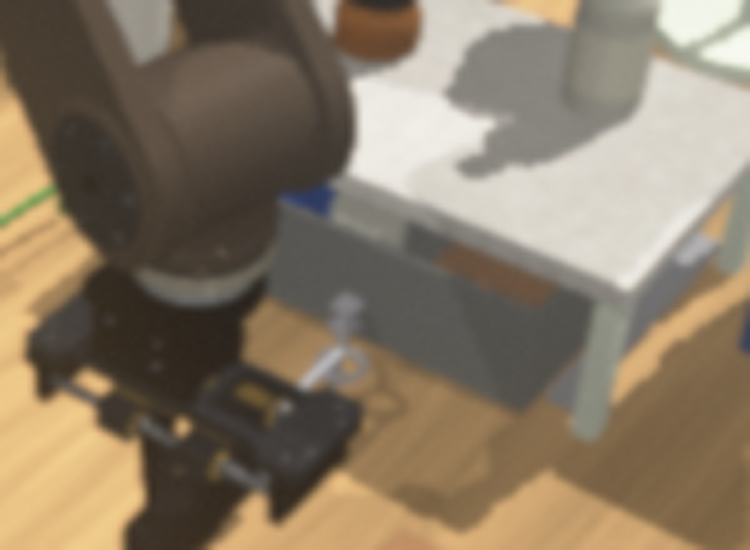

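Request:
drive_tool(commands=[{"dx":0.1,"dy":-3,"dz":0,"yaw":0},{"dx":0.1,"dy":-3,"dz":0,"yaw":0},{"dx":0.1,"dy":-3,"dz":0,"yaw":0},{"dx":0,"dy":-2,"dz":0,"yaw":0}])

```text
t: 15.82
eef_pos: [630.2, -90.4, 27.7]
tcp_rot: [3.141, 0.0, 1.606]
ft_force: [-0.9, 3.5, -1.8]
opening: 0.291
```

Request:
drive_tool(commands=[{"dx":0,"dy":-1.5,"dz":0,"yaw":0},{"dx":0,"dy":-1.5,"dz":0,"yaw":0}])

```text
t: 15.98
eef_pos: [630.1, -93.2, 27.7]
tcp_rot: [3.141, 0.0, 1.606]
ft_force: [-2.1, 3.5, -1.1]
opening: 0.295
```

Request:
drive_tool(commands=[{"dx":0,"dy":-1.5,"dz":0,"yaw":0},{"dx":0,"dy":-1.5,"dz":0,"yaw":0}])

```text
t: 16.15
eef_pos: [630.0, -96.1, 27.7]
tcp_rot: [3.141, 0.0, 1.606]
ft_force: [-1.3, 3.5, -0.7]
opening: 0.293
```

Request:
drive_tool(commands=[{"dx":0,"dy":-1.5,"dz":0,"yaw":0},{"dx":0,"dy":-1.5,"dz":0,"yaw":0}])

```text
t: 16.32
eef_pos: [629.9, -99.1, 27.6]
tcp_rot: [-3.141, -0.0, 1.606]
ft_force: [-4.1, 7.3, -1.2]
opening: 0.296
```

Request:
drive_tool(commands=[{"dx":0,"dy":-1.5,"dz":0,"yaw":0},{"dx":0,"dy":-1.5,"dz":0,"yaw":0}])

```text
t: 16.48
eef_pos: [628.6, -100.8, 27.1]
tcp_rot: [-3.138, -0.002, 1.607]
ft_force: [-6.0, 13.2, -2.5]
opening: 0.297
```

Request:
drive_tool(commands=[{"dx":0,"dy":-1,"dz":0,"yaw":0},{"dx":0,"dy":-1,"dz":0,"yaw":0}])

```text
t: 16.65
eef_pos: [628.1, -102.1, 26.9]
tcp_rot: [-3.137, -0.003, 1.607]
ft_force: [-6.5, 17.5, -2.2]
opening: 0.297
```

Force rises to 17.5 N while motion stalls: the stop is reached, at about 130 mm out. Relaxing, centring the prong, and lifting out.

Request:
drive_tool(commands=[{"dx":0,"dy":3,"dz":0,"yaw":0},{"dx":-1,"dy":3,"dz":0,"yaw":0},{"dx":-1,"dy":4,"dz":0,"yaw":0},{"dx":0,"dy":0,"dz":0,"yaw":0},{"dx":0,"dy":0,"dz":0,"yaw":0}])

```text
t: 17.07
eef_pos: [628.2, -94.2, 27.9]
tcp_rot: [3.141, 0.0, 1.606]
ft_force: [-0.0, -0.6, -0.7]
opening: 0.292
```

```bash
python3 - <<'E'
from h import *
im=shot('wrist','w13.png')
s=env.state();print(s['t'],s['eef_pos'].tolist(),np.degrees(s['tcp_rot'][2]),s['ft_force'],s['moment'])
im=shot('scene','s13.png')
cv2.imwrite('pics/s13z.png',cv2.resize(cv2.imread('pics/s13.png')[130:240,250:400],None,fx=5,fy=5,interpolation=cv2.INTER_CUBIC))
E
```

```text
17.1167 [628.241911391793, -94.30174392540464, 27.838625659964432] 92.01317595229307 [ 0.31682024  0.60586851 -2.47866584] [-0.11120148  0.02856695 -0.00756466]
```

View pics/s13z.png

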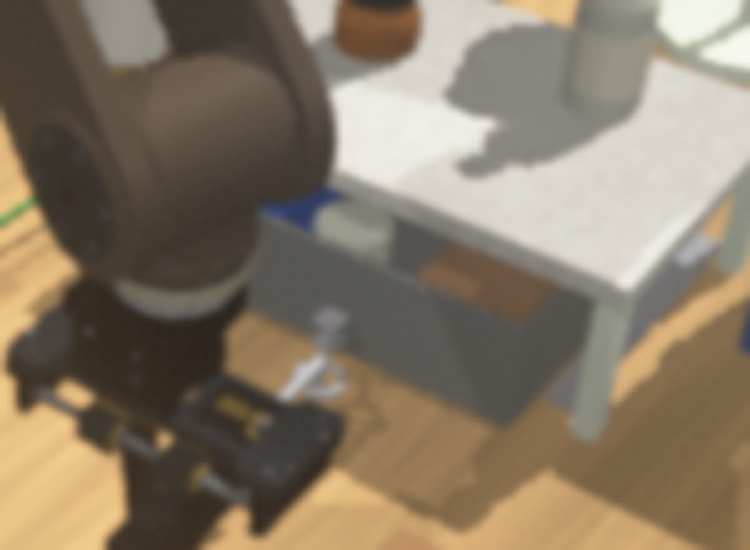

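View pics/w13.png

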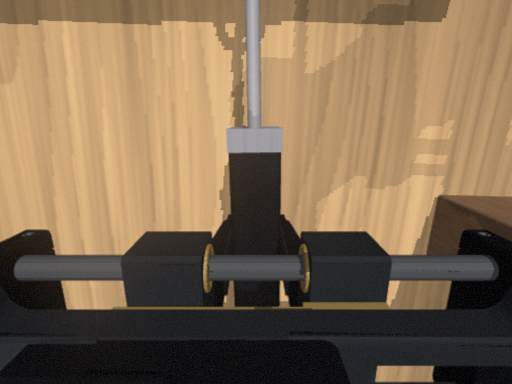

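Request:
drive_tool(commands=[{"dx":0,"dy":0,"dz":4,"yaw":0},{"dx":0,"dy":0,"dz":6,"yaw":0},{"dx":0,"dy":0,"dz":8,"yaw":0},{"dx":0,"dy":0,"dz":8,"yaw":0},{"dx":0,"dy":0,"dz":8,"yaw":0}])

```text
t: 17.58
eef_pos: [628.2, -94.2, 62.9]
tcp_rot: [3.141, 0.0, 1.606]
ft_force: [-0.1, -0.9, -1.3]
opening: 0.293
```

Request:
drive_tool(commands=[{"dx":0,"dy":0,"dz":10,"yaw":0},{"dx":0,"dy":0,"dz":15,"yaw":0},{"dx":0,"dy":0,"dz":15,"yaw":0},{"dx":0,"dy":0,"dz":0,"yaw":0},{"dx":0,"dy":0,"dz":0,"yaw":0}])

```text
t: 18.0
eef_pos: [628.3, -94.1, 102.7]
tcp_rot: [3.14, 0.001, 1.606]
ft_force: [-0.3, 0.2, -2.4]
opening: 0.295
```

```bash
python3 - <<'E'
from h import *
im=shot('wrist','w14.png')
s=env.state();print(s['t'],s['eef_pos'].tolist(),np.degrees(s['tcp_rot'][2]),s['ft_force'],s['opening'])
for q in ['box','eye_pivot','hook_tip']:
    print(q,[(np.round(r['pixel'],1).tolist(),round(r['conf'],2),np.round(atz('wrist',r['pixel'],35 if q=='eye_pivot' else 0),1).tolist()) for r in env.place_of(q,'wrist')])
im=shot('scene','s14.png');print([(r['pixel'],r['conf'],atz('scene',r['pixel'],0)) for r in env.place_of('box','scene')[:1]])
shot('top','t14.png');print([(r['pixel'],r['conf'],atz('top',r['pixel'],0)) for r in env.place_of('box','top')[:1]])
cv2.imwrite('pics/s14z.png',cv2.resize(cv2.imread('pics/s14.png')[100:320,180:420],None,fx=3.2,fy=2.7,interpolation=cv2.INTER_CUBIC))
E
```

```text
18.05 [627.879279606475, -94.01623881203969, 101.71340802199482] 92.01872009489803 [ 0.50010669 -0.10051018 -2.07601334] 0.29422937051270825
box [([417.1, 200.9], 0.96, [794.6, -97.6, 0.0])]
eye_pivot []
hook_tip []
[([330.8, 274.4], 0.67, array([797.58482904, -97.51151649,   0.        ]))]
[([252.4, 129.9], 0.85, array([794.83055194, -82.42976096,   0.        ]))]
```

View pics/s14z.png

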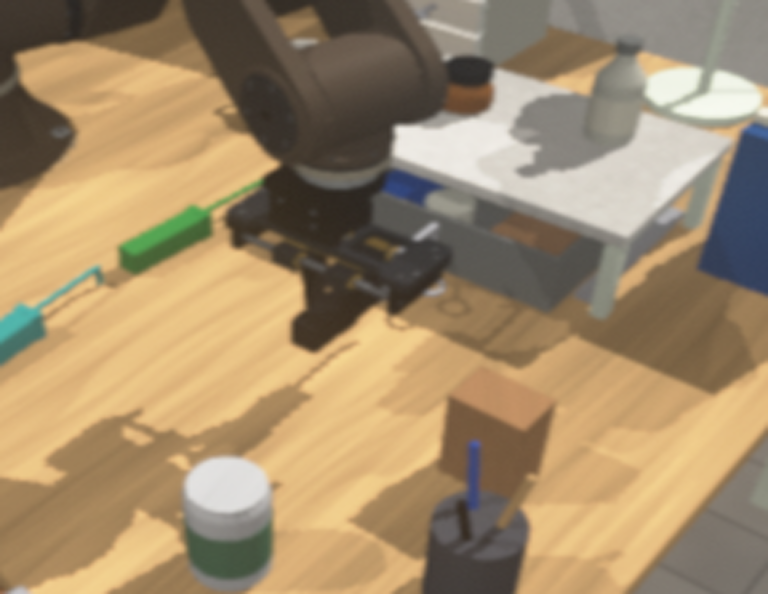

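View pics/w14.png

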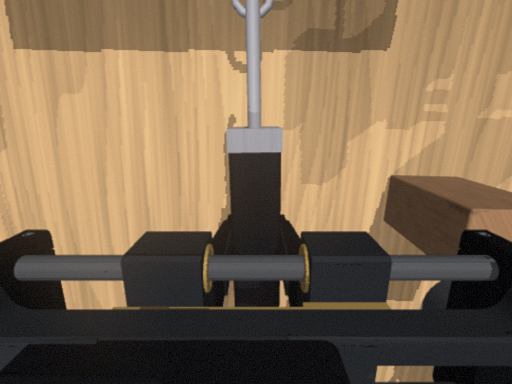

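Unhooked: the ring now shows clear below the shank at (252,5). Backing off and lowering the hook onto the open desk.

Request:
drive_tool(commands=[{"dx":-5,"dy":-17,"dz":0,"yaw":0},{"dx":-6,"dy":-17,"dz":0,"yaw":0},{"dx":-6,"dy":-17,"dz":0,"yaw":0},{"dx":-6,"dy":-17,"dz":-10,"yaw":0},{"dx":-5,"dy":-17,"dz":-15,"yaw":0}])

```text
t: 18.82
eef_pos: [600.2, -180.0, 77.4]
tcp_rot: [3.139, 0.001, 1.606]
ft_force: [0.3, -0.4, -1.6]
opening: 0.295
```

Request:
drive_tool(commands=[{"dx":0,"dy":0,"dz":-20,"yaw":0},{"dx":0,"dy":0,"dz":-20,"yaw":0},{"dx":0,"dy":0,"dz":-12,"yaw":0},{"dx":0,"dy":0,"dz":-6,"yaw":0},{"dx":0,"dy":0,"dz":0,"yaw":0}])

```text
t: 19.23
eef_pos: [599.6, -178.7, 17.5]
tcp_rot: [-3.14, -0.001, 1.606]
ft_force: [-0.5, -0.6, -1.5]
opening: 0.294
```

Request:
drive_tool(commands=[{"dx":0,"dy":0,"dz":0,"yaw":0},{"dx":0,"dy":0,"dz":0,"yaw":0},{"dx":0,"dy":0,"dz":0,"yaw":0},{"dx":0,"dy":0,"dz":0,"yaw":0}])

```text
t: 19.57
eef_pos: [600.4, -179.1, 19.5]
tcp_rot: [3.14, 0.001, 1.606]
ft_force: [0.0, 0.9, -1.9]
opening: 0.297
```

Request:
drive_tool(commands=[{"dx":0,"dy":0,"dz":-4,"yaw":0},{"dx":0,"dy":0,"dz":-4,"yaw":0},{"dx":0,"dy":0,"dz":-2,"yaw":0},{"dx":0,"dy":0,"dz":0,"yaw":0},{"dx":0,"dy":0,"dz":0,"yaw":0}])

```text
t: 19.98
eef_pos: [599.9, -179.0, 8.4]
tcp_rot: [-3.141, -0.0, 1.606]
ft_force: [1.3, 0.7, -2.3]
opening: 0.295
```

Request:
drive_tool(commands=[{"dx":0,"dy":0,"dz":-1,"yaw":0},{"dx":0,"dy":0,"dz":0,"yaw":0},{"dx":0,"dy":0,"dz":0,"yaw":0}])

```text
t: 20.23
eef_pos: [600.1, -179.1, 7.8]
tcp_rot: [3.141, 0.0, 1.606]
ft_force: [-0.4, -0.1, -0.5]
opening: 0.294
```

Request:
drive_tool(commands=[{"dx":0,"dy":0,"dz":-0.6,"yaw":0},{"dx":0,"dy":0,"dz":0,"yaw":0},{"dx":0,"dy":0,"dz":0,"yaw":0}])

```text
t: 20.48
eef_pos: [600.1, -179.1, 7.7]
tcp_rot: [3.141, 0.0, 1.606]
ft_force: [-2.4, 0.7, 4.3]
opening: 0.293
```

```bash
python3 - <<'E'
from h import *
shot('wrist','w15.png');s=env.state();print(s['t'],s['eef_pos'],s['ft_force'])
shot('scene','s15.png')
cv2.imwrite('pics/s15z.png',cv2.resize(cv2.imread('pics/s15.png')[130:300,180:400],None,fx=3.5,fy=3.5,interpolation=cv2.INTER_CUBIC))
E
```

```text
20.5333 [ 600.0844129  -179.06171147    7.65632709] [-2.049964   1.4700189  5.6651239]
```

View pics/s15z.png

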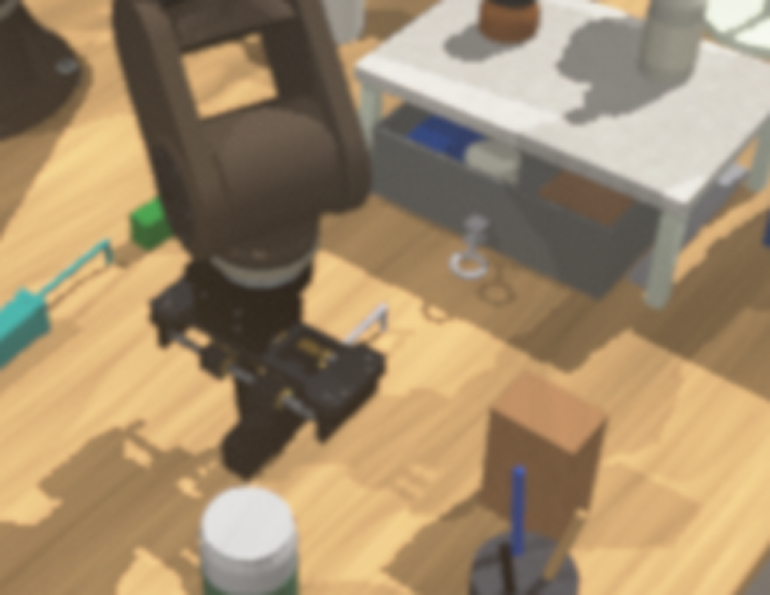

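The hook is on the desk (Fz +5.7 N), with the tray fully out and the eye clear of it. Releasing.

Request:
drive_tool(commands=[{"dx":0,"dy":0,"dz":0.4,"yaw":0},{"dx":0,"dy":0,"dz":0,"yaw":0}])

```text
t: 20.75
eef_pos: [600.1, -179.1, 7.7]
tcp_rot: [3.141, 0.0, 1.606]
ft_force: [0.1, 1.3, 3.7]
opening: 0.298
```

Request:
drive_tool(commands=[{"dx":0,"dy":0,"dz":0,"yaw":0},{"dx":0,"dy":0,"dz":0,"yaw":0},{"dx":0,"dy":0,"dz":0,"yaw":0},{"dx":0,"dy":0,"dz":0,"yaw":0},{"dx":0,"dy":0,"dz":0,"yaw":0}], grip=0.8)

```text
t: 21.17
eef_pos: [600.0, -179.1, 7.4]
tcp_rot: [3.142, -0.0, 1.606]
ft_force: [0.3, 0.6, 0.0]
opening: 0.587
```

Request:
drive_tool(commands=[{"dx":0,"dy":0,"dz":0,"yaw":0},{"dx":0,"dy":0,"dz":0,"yaw":0},{"dx":0,"dy":0,"dz":0,"yaw":0},{"dx":0,"dy":0,"dz":0,"yaw":0}])

```text
t: 21.5
eef_pos: [600.0, -179.1, 7.5]
tcp_rot: [3.141, 0.0, 1.606]
ft_force: [-0.1, -0.3, 0.5]
opening: 0.793
```

Request:
drive_tool(commands=[{"dx":0,"dy":0,"dz":10,"yaw":0},{"dx":0,"dy":0,"dz":20,"yaw":0},{"dx":0,"dy":0,"dz":30,"yaw":0},{"dx":0,"dy":0,"dz":35,"yaw":0},{"dx":0,"dy":0,"dz":35,"yaw":0}])

```text
t: 21.92
eef_pos: [599.6, -178.9, 139.4]
tcp_rot: [-3.141, -0.0, 1.606]
ft_force: [1.0, -1.4, 0.6]
opening: 0.801
```

Request:
drive_tool(commands=[{"dx":-30,"dy":-10,"dz":20,"yaw":0},{"dx":-35,"dy":-15,"dz":10,"yaw":0},{"dx":-35,"dy":-15,"dz":10,"yaw":0},{"dx":0,"dy":0,"dz":0,"yaw":0},{"dx":0,"dy":0,"dz":0,"yaw":0}])

```text
t: 22.33
eef_pos: [499.2, -219.8, 179.2]
tcp_rot: [3.14, 0.001, 1.604]
ft_force: [0.6, -0.4, -0.4]
opening: 0.798
```

```bash
python3 - <<'E'
from h import *
shot('wrist','w16.png');s=env.state();print(s['t'],s['eef_pos'],s['ft_force'],s['opening'])
shot('scene','s16.png');shot('top','t16.png')
cv2.imwrite('pics/s16z.png',cv2.resize(cv2.imread('pics/s16.png')[110:320,150:420],None,fx=2.9,fy=2.8,interpolation=cv2.INTER_CUBIC))
E
```

```text
22.3833 [ 500.08631048 -219.45215393  178.55848983] [-0.18482247 -0.28716496 -0.14478105] 0.7996044527538625
```

View pics/s16z.png

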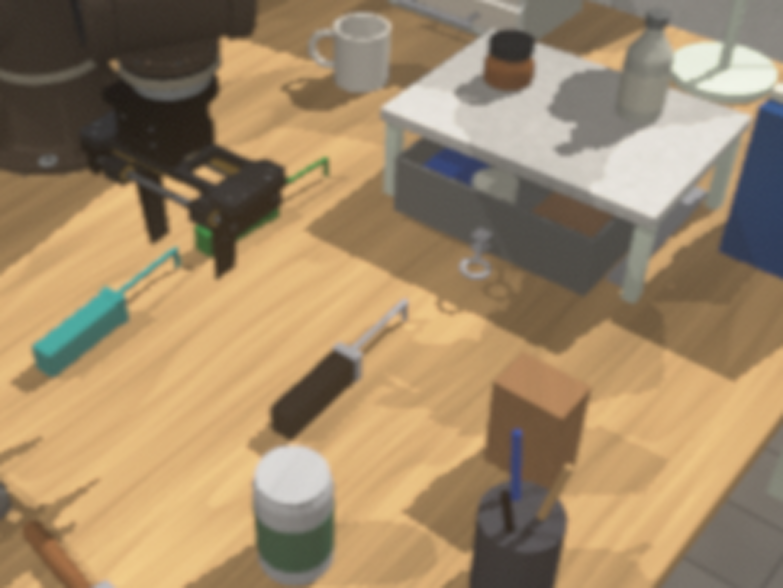

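View pics/w16.png

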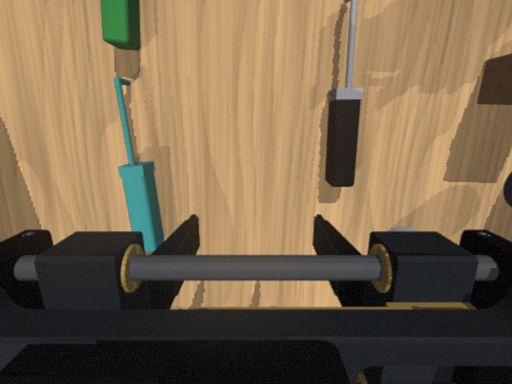

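View pics/t16.png

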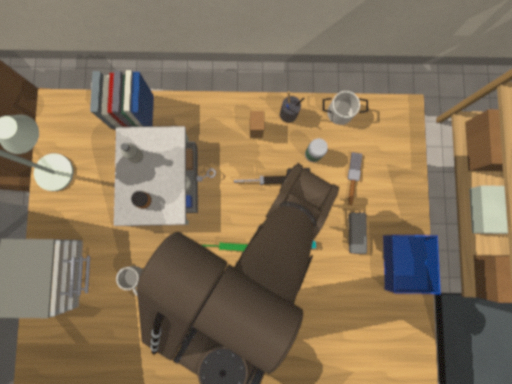

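```bash
python3 - <<'E'
from fit import *
q=np.array([593.8,270.1,np.radians(91.85)])
for j in (120,125,130): print(j,np.round(proj('scene',W(q,[(-20-j,125,14),(-20-j,-125,14)])),1).tolist())
im=cv2.imread('pics/s16.png');cv2.imwrite('pics/s16y.png',cv2.resize(im[150:225,275:375],None,fx=7.5,fy=7.5,interpolation=cv2.INTER_CUBIC))
E
```

```text
120 [[286.5, 182.8], [352.2, 213.6]]
125 [[285.6, 183.5], [351.4, 214.5]]
130 [[284.8, 184.3], [350.6, 215.3]]
```

View pics/s16y.png

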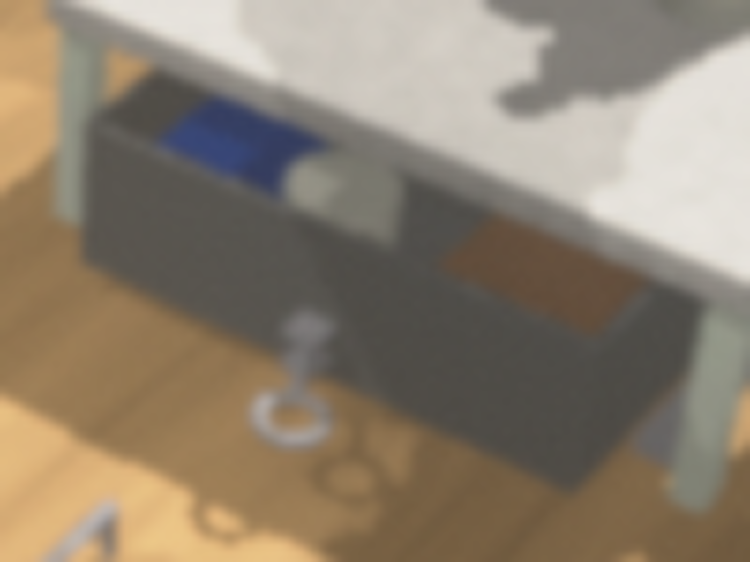

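```bash
python3 - <<'E'
from h import *
print(env.job_done(), env.state()['t'])
E
```

```text
the job is handed in; nothing more can be done
the job is handed in; nothing more can be done
```

I drew the tray out to its stop, unhooked, and laid the reach hook down again. I handed the job in shortly after t = 22.4 s; no verdict was reported.

**What I did:** I gripped the black hook by its grip and reached in under the board. I found the eye in the camera pictures and dropped the prong into it without feeling for it first. I pulled the tray at about 3–4.5 N until it stalled; at the stop the pull rose to about 18 N. I then backed the prong off until the force was near zero, lifted it out, and set the hook upright on the open desk in front of the tray.

**Last checks:**
- **Tray:** its lower front corners in the scene view are within about 1 px of where 130 mm out puts them. The fit cannot separate 130 mm from a few mm less, so the stall and force rise are the stronger evidence that it met its stop.
- **Hook:** it stands upright, alone on the desk, with a clear gap between its tip and the eye.
- **Other things:** the bystanders and the green and turquoise look-alikes looked unmoved in the final pictures. I did not re-measure them, and the arm partly hid the look-alikes in the top view.
- **Robot:** the gripper was open, clear of everything, and the wrist force read about zero.

**Disagreements:**
- The early overhead and scene position estimates differed by several millimetres, so I used the wrist camera's figures for the grasp, the riser and the eye.
- The tray started about 17–19 mm out rather than fully home.
- The hook turned by about 1–2° in the grip during the pull, with no visible effect on how it was laid down.

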